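Clear the wheel head and seat the chuck bat on its pins

ROBOT

A 6-joint arm with a two-finger parallel gripper is mounted at the origin on the work surface. World frame = base frame: x ahead of the robot, y to its left, z up, the work surface at z = 0. Lengths are in mm, angles in degrees, forces in N, time in s.
With the tool pointing down it reaches from about 350 to 850 mm from the base axis. Payload 8.1 kg.
Tool frame: the origin (TCP) lies on the front face of the gripper's body, between the roots of the fingers; the fingertips stand r.finger_overhang ahead of it and the grasp point (between the pads) lies 54 mm ahead of it (r.finger_overhang is the distance from the TCP to the fingertips, in mm); y points along the fingers, z is the direction in which the jaws open and shut, and the axes are right-handed (so a half turn about y gives the same grasp; the last joint's range is limited). The gripper opens to 85 mm and grips with 20 to 120 N. Pads are 22 mm wide; open, the fingers measure 114 mm over their backs; the gripper's body (76 mm by 85 mm) begins 54 mm behind the grasp point. The pads swing forward as they close: fully open they stand 13 mm farther back than shut.
Start: joints at [-77.601, 7.471, 85.268, -0, 87.261, -4.893], TCP at [178.364, -572.881, 303.892] pointing down, gripper open.
Joint ranges: [-169.43, 169.43], [-51.17, 129.36], [1.28, 143.12], [-76.62, 256.62], [0, 156.53], [-152.29, 152.29]. Speed limits (degrees/s): [136.94, 136.94, 159.86, 180, 180, 180].

INTERFACE

Orientations are given as [roll, pitch, yaw] about the fixed x, y, z axes, in that order (R = Rz(yaw) Ry(pitch) Rx(roll)).
In Python, from bench import r gives the robot as it stands. The module is installed in compiled form; this text tells all that it offers.
- The arm moves only by the tool arm_command, never from a script. Its argument "increments" is a list of rows, each a list of 6 numbers: the shift along the tool's x, y, z in m, then the turn, a rotation vector about the tool's x, y, z in rad. In form: [[tx, ty, tz, wx, wy, wz], ...]. A call has exactly 10 rows; each row is the pose to reach, as a shift and turn from the pose commanded when the call began, along the tool's axes at that moment; what a row does not reach only later rows make up. A row lasts 1/8 s, in which the tool goes at most 62.5 mm and 10.7 degrees, less where a joint would pass 70% of its speed; a pose out of reach is approached as far as the arm can. A call with a gripper value outside its range is refused whole. "jaw" is the gripper's target within -1 to 1 (shut at 1, half-way at 0, fully open at -1), set as the call begins (left out, the last holds). The fingers move at their own pace and stop on an object; "force" is the grip in N (left out, the last holds). Time passes only in rows, so rows that repeat a pose let the fingers close, or fill a call up. It gives the time, the measured TCP pose, the force and the opening at its end, in the units of the state.
- r.sense(): the state, without advancing time (a new reading comes with each control period).
- r.snapshot(name): name is "scene" or "top" or "wrist"; returns the picture (384x512x3 uint8, red, green, blue); there is no depth.
- r.camera_model(name): a dict with "intrinsics" (3x3 intrinsics, pixels), "cam_to_world" (4x4, takes a point from camera to world coordinates). Camera axes: x right, y down, z forward; pixel columns grow to the right and rows downward; lengths in mm; the calibration is good to about 2 mm. A picture is of the moment at which its call begins: read the wrist's pose just before it. camera_model takes no time and is no camera call; for the wrist camera it gives the pose at the moment of the call.
- r.hand_in(): hands the job in, once; it reports no verdict.
Trained networks look in the newest picture that a camera, given by its name, has taken for a name from the list of things; names that differ only in an ending like _2 or _b are one class to them, and where a whole thing is asked for, a point or a joint stands for the part that bears it (a point fixed in the world has none). Each returns a list of dicts, best first, with "conf" (0 to 1); they miss things now and then, are a little off and sometimes report something else, mostly with a low value. They report only what shows in the picture. A call takes as long as a camera call. They do not tell look-alikes from the thing itself.
- r.trace(camera, target): "mask" (384x512 bool, what is visible of it) and "position" ([column, row] in pixels, amid what is visible of it).
- r.spot_point(camera, target): "position" ([column, row] in pixels: a listed point, or the origin of a listed thing).
The state is a dict: "time": time; "joint_pos": joint angles; "qd": joint speeds; "joint_efforts": joint torques, N m; "tool_pos": TCP position; "tcp_rot": TCP orientation; "ft_force": force on the tool from outside, world axes, zero at the start; "wrist_torque": the same for the moment, N m; "finger_gap": finger opening in mm.
Only numpy, scipy, OpenCV 4.12 (cv2) and the standard library are available. Lean on these libraries where they do the work, as an engineer would, in place of code of your own. Each camera call takes 0.05 s, during which the arm holds its last target.

TASK

Grip the scraper block and push the three dry clay crumbs off the wheel head with it, not with the fingers, then put the block back on the bench clear of the wheel. Next take the chuck bat by its chuck and, without letting go, work it over the two bat pins until it drops on and lies flat on the wheel head. Finish still gripping the chuck and pressing the bat firmly down (a kilo or two of push); leave the mug, bowl and jar where they are.

Things in the scene. Friction and masses are not known exactly. Their poses are not given: they have to be found in the camera images.
- wheel: Potter's wheel set into the bench, to the robot's left or right: a low round grey plastic splash pan, 310 mm across, its rim 30 mm above the bench, with the wheel head in its middle. Fixed. Origin on the wheel's axis at bench level; z up. The pan floor is 6 mm above the bench and there is a 35 mm wide open gutter between the wheel head and the pan rim.
- head (a joint): Angle of the wheel head about its upright axis, rad, growing anticlockwise seen from above; at 0 the line of the pins lies along the wheel body's x axis. The stopped belt drive holds it with about 0.8 N m of friction, so it stays where it is left, but a hard sideways push on the rim or the pins turns it.
- head_centre (a point): Middle of the wheel head's flat top face, 60 mm above the bench. The head is an aluminium disc 230 mm across; it carries the three crumbs at the start. The frame's x axis runs along the line of the two bat pins, z is up.
- pin_a (a point): Tip of one of the two equal bat pins, 90 mm from the head's centre. Each is an upright steel stud 10 mm across and 10 mm high; its upper 5 mm tapers to 4 mm across.
- pin_b (a point): Tip of the other bat pin, opposite pin_a; 180 mm between the pins. Until its holes find the pins the bat rides on their tips, 10 mm above the head.
- bat: Chuck bat: round plywood disc 240 mm across, 12 mm thick, a solid clay chuck in its middle; about 0.5 kg. Starts flat on the bench, on the other side from the wheel. Origin: centre of its underside; z up. Through holes on its x axis: a round one 12 mm across at x = +90 mm, a slot 18 mm (along x) by 12 mm at x = -90 mm. Either hole suits either pin: it also fits turned half round.
- chuck_top (a point): Centre of the chuck's top, 84 mm above the bat's underside. The chuck is an upright round cylinder 60 mm across, its straight side from 20 to 80 mm above the bat's underside (gripped across its diameter, at any yaw), on a foot 90 mm across and 8 mm high that stands on the disc.
- scraper: Scraper block: wooden block 110 mm long (its x axis), 28 mm thick (its y axis) and 70 mm high with rounded edges, its lowest 10 mm a steel edge bar 22 mm thick. It stands upright on the bench in front of the robot, between wheel and bat. Origin: centre of its underside; z up. About 0.18 kg.
- crumb0: Dry clay crumb, about 26 x 20 x 12 mm, grey-brown, within 50 mm of the head's centre at the start. Origin at the centre of its underside.
- crumb1: Second dry clay crumb, the same size.
- crumb2: Third dry clay crumb, the same size.
- mug: White mug, 80 mm across and 90 mm high, at the far left of the bench; leave alone. Origin: centre of its underside.
- bowl: Terracotta bowl, 110 mm across and 55 mm high, at the far right; leave alone. Origin: centre of its underside.
- jar: Brown lidded jar, 84 mm across and 110 mm high, far ahead in the middle; leave alone. Origin: centre of its underside.
Things that resemble listed ones, but are neither listed nor needed, are in the scene too. What is meant by the scraper is not blue, green or pink, and is the larger of those in its own colour.

How it is judged (in metres and radians):
On the way, in this order (a step that is already met when the one before it is completed fails the run):
1. all three crumbs are off the wheel head while the scraper block is in the grip (z of each of crumb0, crumb1, crumb2 in the frame of wheel below 0.05 m and contact force between the fingers and scraper above 2 N), for 0.1 s.
2. the bat, held in the grip, has dropped over both pins onto the wheel head (z of bat in the frame of head_centre below 0.003 m and horizontal distance between bat and head_centre below 0.003 m and angle between the x axis of bat and the x axis of head_centre, either way round below 0.05 rad and angle between bat's own z axis and vertical below 0.03 rad and contact force between the fingers and bat above 2 N), for 0.2 s.
At the end, for the whole second after the job is handed in: Bat over both pins and flat on the head (2.5 mm height, 3 mm centre, 0.05 rad to the pin line, 0.02 rad tilt), at rest, still gripped and pressed on the wheel with over 9 N in all; crumbs off the head; scraper let go on the bench, its centre over 165 mm from the wheel's axis (z of bat in the frame of head_centre between -0.003 and 0.0025 m and horizontal distance between bat and head_centre below 0.003 m and angle between the x axis of bat and the x axis of head_centre, either way round below 0.05 rad and angle between bat's own z axis and vertical below 0.02 rad and contact force between the fingers and bat above 2 N and contact force between bat and wheel above 9 N and linear speed of bat below 0.02 m/s and z of each of crumb0, crumb1, crumb2 in the frame of wheel below 0.05 m and horizontal distance between scraper and wheel above 0.165 m and height (world z) of scraper below 0.04 m and contact force between the fingers and scraper below 0.1 N); the arm keeps its last pose, push and grip.
It fails at once if the mug, bowl or jar is moved more than 30 mm (distance of any of mug, bowl, jar from where it was at the start of the episode above 0.03 m).
It fails at once if the fingers push a crumb (more than 1 N) (contact force between the fingers and crumb0 above 1 N or contact force between the fingers and crumb1 above 1 N or contact force between the fingers and crumb2 above 1 N).
It also fails if it takes over 61 s, if anything falls off the work surface, if the arm or the gripper's body presses on something with over 40 N, if the wrist force passes 120 N, or if a joint passes its speed limit or range.

## Working session

There is one attempt and no reset: what is moved stays moved. The work goes in short steps, Python scripts to look and compute and a tool call to move; the robot and the scene stay as the last step left them, time stands still between calls to the robot, and variables do not carry over. Pictures are saved under pics/ and viewed, and the job is handed in when it is done.

Besides the shell and the picture viewer there is one more tool, called after "Emit:" as name(argument=value, ...) on one line, values as JSON. arm_command: Moves the arm, as the interface text tells. Its arguments: {"type":"object","properties":{"increments":{"type":"array","items":{"type":"array","items":{"type":"number"}}},"jaw":{"type":"number"},"force":{"type":"number"}},"required":["increments"]}

```bash
mkdir -p pics; python3 - <<'E'
from bench import r
import cv2,json
s=r.sense(); print({k:(v if not hasattr(v,'tolist') else v.tolist()) for k,v in s.items()}); print(r.finger_overhang)
for n in ['scene','top']:
    im=r.snapshot(n); cv2.imwrite(f'pics/{n}0.png',cv2.cvtColor(im,cv2.COLOR_RGB2BGR))
    m=r.camera_model(n); print(n,m)
E
```

```text
{'time': 0.0, 'joint_pos': [-77.59984962733806, 7.516012748861755, 85.33121052340505, 0.00020803508413350254, 87.2607105044001, -4.89363389676643], 'qd': [-0.006003047515788392, 0.02787108114841326, 0.0367374710272243, 0.0846680332010212, 0.0946576590786059, 0.025785703332700225], 'joint_efforts': [0.0023359331680694595, -56.939992904663086, -50.05526661872864, -6.697835715385736e-05, 0.014681016909889877, -1.4204414924279263e-05], 'tool_pos': [178.2880435593292, -572.4552347785622, 302.81635916028466], 'tcp_rot': [-90.10752261057428, 0.009414437886794712, -162.70623470226653], 'ft_force': [-0.45405884872766267, 0.17569335273222697, 0.019147752448513678], 'wrist_torque': [-0.023096255420376917, 0.017291602806626758, -0.006858147436183095], 'finger_gap': 85.48130498423022}
72.6
scene {'intrinsics': array([[389.19095728,   0.        , 258.15813942],
       [  0.        , 389.19095728, 191.07411521],
       [  0.        ,   0.        ,   1.        ]]), 'cam_to_world': array([[-8.61839793e-01,  3.22770932e-01, -3.91217454e-01,
         1.04226075e+03],
       [ 5.07166005e-01,  5.54314953e-01, -6.59937555e-01,
         7.67572878e+02],
       [ 3.84902476e-03, -7.67172639e-01, -6.41429128e-01,
         8.13013955e+02],
       [ 0.00000000e+00,  0.00000000e+00,  0.00000000e+00,
         1.00000000e+00]])}
top {'intrinsics': array([[356.48763188,   0.        , 254.7643393 ],
       [  0.        , 356.48763188, 189.52282418],
       [  0.        ,   0.        ,   1.        ]]), 'cam_to_world': array([[ 2.39395217e-02, -9.97262499e-01,  6.99600383e-02,
         5.19802248e+02],
       [-9.99544946e-01, -2.25921555e-02,  1.99873886e-02,
        -1.78857456e+01],
       [-1.83521250e-02, -7.04066912e-02, -9.97349536e-01,
         1.23324351e+03],
       [ 0.00000000e+00,  0.00000000e+00,  0.00000000e+00,
         1.00000000e+00]])}
```

View pics/scene0.png

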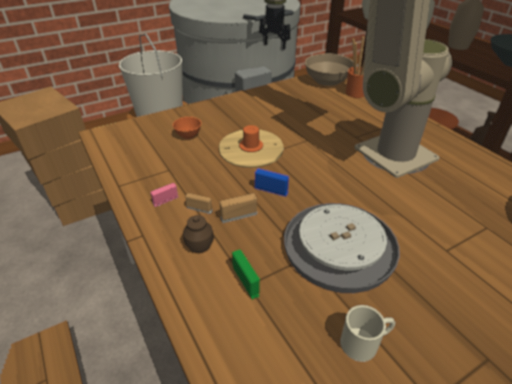

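View pics/top0.png

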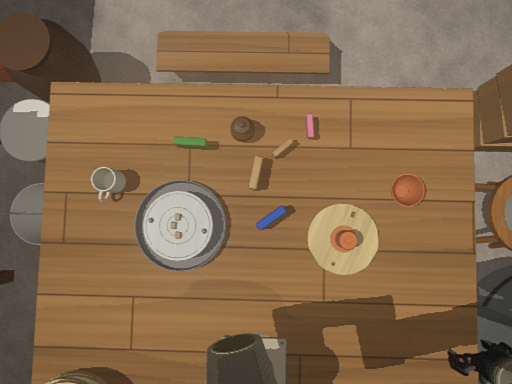

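The scene view shows the wheel (340,245), the bat (251,148), and five block-like things. The top view has these candidates for the scraper: large wooden block (256,172), small wooden block (284,148), blue (271,218), green (190,142) and pink (310,126). By the description it is the larger wooden one, at (256,172).

```bash
cat > h.py <<'E'
import numpy as np, cv2
from bench import r
def px2w(cam,uv,z,m=None):
    m=m or r.camera_model(cam); K=m['intrinsics'];T=m['cam_to_world']
    d=T[:3,:3]@np.linalg.solve(K,[uv[0],uv[1],1.0]); o=T[:3,3]
    return o+d*(z-o[2])/d[2]
def w2px(cam,P,m=None):
    m=m or r.camera_model(cam); K=m['intrinsics'];T=m['cam_to_world']
    p=K@(T[:3,:3].T@(np.asarray(P,float)-T[:3,3])); return p[:2]/p[2]
def save(im,n,crop=None,k=1):
    b=cv2.cvtColor(im,cv2.COLOR_RGB2BGR)
    if crop: x0,x1,y0,y1=crop; b=b[y0:y1,x0:x1]
    if k!=1: b=cv2.resize(b,None,fx=k,fy=k,interpolation=cv2.INTER_CUBIC)
    cv2.imwrite('pics/'+n,b)
E
python3 - <<'E'
from h import *
np.set_printoptions(precision=1,suppress=True)
im=r.snapshot('top'); save(im,'top1.png',(130,400,110,290),2.9)
Z=dict(head_centre=60,pin_a=70,bat=0,chuck_top=84,scraper=0,crumb0=60,mug=0,bowl=0,jar=0)
for n,z in Z.items():
    for d in r.spot_point('top',n): print(n,np.array(d['position']),round(d['conf'],2),px2w('top',d['position'],z)[:2])
im=r.snapshot('scene'); save(im,'scene1.png',(150,420,110,300),2.9)
for n,z in Z.items():
    for d in r.spot_point('scene',n): print('S',n,np.array(d['position']),round(d['conf'],2),px2w('scene',d['position'],z)[:2])
print(r.sense()['time'])
E
```

```text
head_centre [178.3 222.6] 0.74 [487.3 254.7]
pin_a [200.8 232.1] 0.97 [458.6 177.7]
pin_a [146.7 217.9] 0.58 [500.3 356.7]
pin_a [243.9 131.6] 0.24 [792.8  46. ]
bat [341.4 235.4] 0.83 [ 455.7 -293.4]
chuck_top [346.3 239.4] 0.67 [ 447.8 -290.3]
scraper [190.7 144.8] 0.82 [758.6 235.5]
scraper [273.7 220.2] 0.79 [501.9 -60.9]
scraper [307.4 128.4] 0.77 [ 825.  -172.3]
scraper [257.2 175.9] 0.75 [654.   -0.5]
scraper [282.2 147. ] 0.57 [757.3 -85.4]
crumb0 [178.5 236.9] 0.59 [440.6 252.2]
crumb0 [173.1 225.9] 0.48 [476.1 271.4]
crumb0 [175.2 216.1] 0.46 [508.4 265.7]
mug [111.9 182.2] 0.67 [620.7 507.4]
bowl [398.  191.6] 0.62 [ 610.3 -486.3]
jar [241.2 130.3] 0.98 [813.7  59.5]
S head_centre [341.9 233. ] 0.67 [478.1 256.3]
S head_centre [328.4 211. ] 0.48 [455.1 169.6]
S pin_a [330.4 207.6] 0.84 [449.1 169.2]
S pin_a [360.5 252.1] 0.64 [488.2 338.1]
S bat [347.8 229.4] 0.71 [408.8 212.9]
S bat [248.1 147.9] 0.68 [ 450.9 -305.7]
S bat [338.  233.7] 0.52 [444.6 212. ]
S chuck_top [249.9 129.4] 0.74 [ 447.7 -296. ]
S chuck_top [339.3 232.7] 0.68 [501.2 268.3]
S scraper [200.4 210.9] 0.9 [747.6 -76.3]
S scraper [270.1 192.5] 0.87 [516.6 -43.2]
S scraper [243.6 281.1] 0.74 [760.  220.9]
S scraper [237.2 218.7] 0.73 [666.3  10.8]
S scraper [163.4 200.1] 0.73 [ 828.1 -181.4]
S crumb0 [347.  235.2] 0.5 [471.6 269.4]
S crumb0 [350.8 228.3] 0.48 [445.8 254.7]
S crumb0 [335.8 235.9] 0.39 [499.  256.4]
S mug [358.1 346.2] 0.93 [626.5 502.3]
S mug [338.9 247.7] 0.72 [477.  255.2]
S mug [238.9 219. ] 0.46 [662.5  14.6]
S bowl [189.7 134.8] 0.71 [ 604.1 -501.7]
S jar [199.4 243.6] 0.57 [805.  46.]
S jar [252.3 144.9] 0.54 [ 427.1 -315.5]
1.1
```

View pics/top1.png

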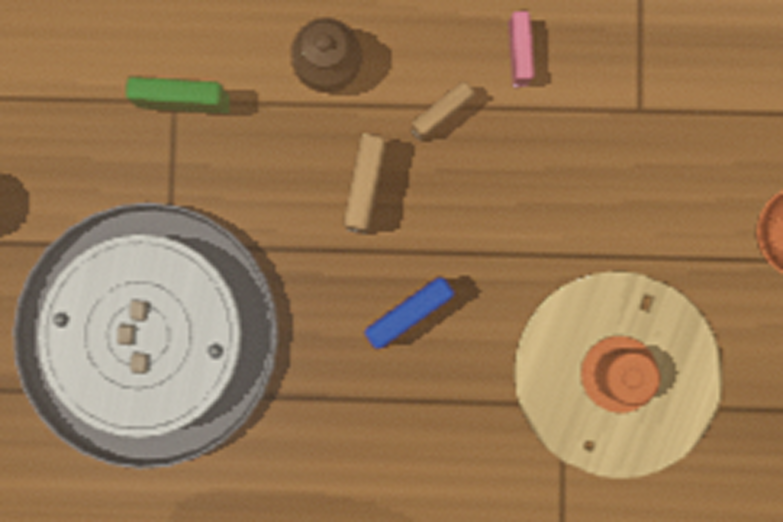

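View pics/scene1.png

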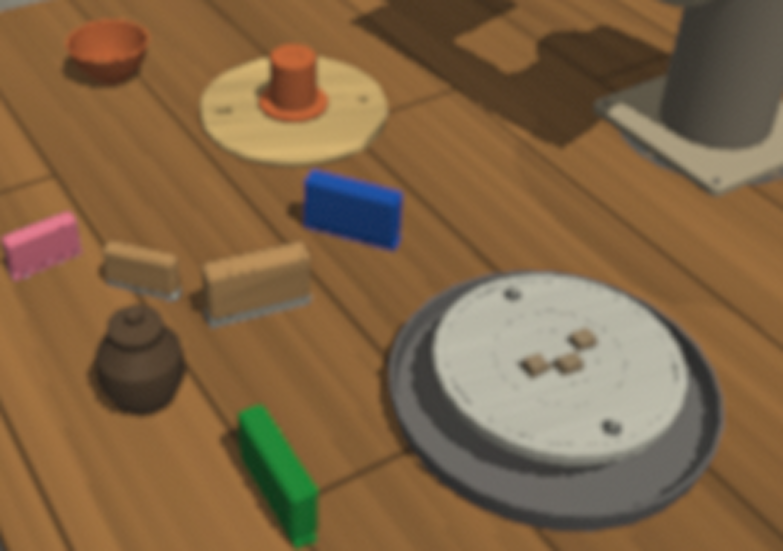

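The crop confirms that the larger wooden block with a steel edge is at crop (365,180), with the smaller look-alike at (443,112). The pins are at (61,320) and (215,351), the crumbs at (139,309), (127,334) and (141,362). The bat's slot is at (647,302) and its round hole at (589,446). Next I'll measure these more precisely.

```bash
python3 - <<'E'
from h import *
np.set_printoptions(precision=1,suppress=True)
im=r.snapshot('top')
def best(t,uv):
    L=r.trace('top',t); return min(L,key=lambda d:np.hypot(*(np.array(d['position'])-uv)))
m=best('scraper',(257,172))['mask'].astype(np.uint8)
rect=cv2.minAreaRect(cv2.findContours(m,0,2)[0][0]); print('scr rect',rect)
box=cv2.boxPoints(rect); print([px2w('top',b,70)[:2] for b in box])
# colour top face
hsv=cv2.cvtColor(im,cv2.COLOR_RGB2HSV)
print(im[165:180,256],)
g=cv2.cvtColor(im,cv2.COLOR_RGB2HSV)
w=((g[...,1]<60)&(g[...,2]>140)).astype(np.uint8); w[:, :130]=0; w[:,230:]=0; w[:180]=0; w[275:]=0
n,l,st,c=cv2.connectedComponentsWithStats(w); i=1+np.argmax(st[1:,4]); cs=max(cv2.findContours((l==i).astype(np.uint8),0,1)[0],key=len)
# hull in world at z=60, fit circle by min enclosing
P=np.array([px2w('top',p,60)[:2] for p in cv2.convexHull(cs)[:,0]]).astype(np.float32)
print('head enc',cv2.minEnclosingCircle(P), 'ell',cv2.fitEllipse(P))
for t in['crumb0','head_centre','bat']:
    for d in r.trace('top',t):
        mm=d['mask']; ys,xs=np.nonzero(mm); print(t,d['conf'],mm.sum(),d['position'],xs.min(),xs.max(),ys.min(),ys.max())
E
```

```text
scr rect ((254.6621551513672, 173.0270233154297), (9.863938331604004, 34.68817901611328), 9.462322235107422)
[array([601.5,  31. ]), array([714.9,  15.1]), array([710.2, -17. ]), array([596.9,  -0.9])]
[[183 150 104]
 [187 152 108]
 [186 152 107]
 [183 149 101]
 [185 152 106]
 [184 151 105]
 [185 152 107]
 [184 150 106]
 [187 152 109]
 [186 153 107]
 [184 151 104]
 [185 152 106]
 [184 151 105]
 [185 152 106]
 [181 146 103]]
head enc ((478.400146484375, 258.3097229003906), 115.64857482910156) ell ((478.767578125, 258.33917236328125), (229.21653747558594, 230.52621459960938), 4.33264684677124)
crumb0 0.57 36 [173.8, 219.4] 175 180 214 220
crumb0 0.42 16 [172.3, 225.0] 171 174 223 227
head_centre 0.71 3647 [178.8, 223.4] 143 212 191 260
bat 0.89 4003 [344.8, 238.8] 307 378 204 275
```

```bash
cat >> h.py <<'E'
import json,os
CF='cmd.json'  # commanded TCP x,y,z (mm) and psi = yaw of tool x (deg); tool down
def cmd():
    return np.array(json.load(open(CF))) if os.path.exists(CF) else np.array([178.364,-572.881,303.892,-162.708])
def delta(c,t):
    ps=np.radians(c[3]); d=np.asarray(t[:3],float)-c[:3]
    ex=np.array([np.cos(ps),np.sin(ps),0]); ez=np.array([-np.sin(ps),np.cos(ps),0])
    return np.array([d@ex,-d[2],d@ez,0,-np.radians(t[3]-c[3]),0])/np.array([1000,1000,1000,1,1,1])
def plan(segs, n=10):
    """segs: list of (rows, target[x,y,z,psi]); prints rows from current commanded pose"""
    c=cmd(); out=[]; last=np.zeros(6); mx=0
    for k,t in segs:
        D=delta(c,t)
        for i in range(1,k+1):
            out.append(last+(D-last)*i/k)
        mx=max(mx,np.linalg.norm((D-last)[:3])*1000/k)
        last=D
    out=[[round(float(v),4)+0.0 for v in o] for o in out]
    print('max step mm',round(mx,1)); print(json.dumps(out)); return out
def done(row):
    """update the commanded pose after a call whose last row was row"""
    c=cmd(); ps=np.radians(c[3]); row=np.array(row)
    ex=np.array([np.cos(ps),np.sin(ps),0]); ez=np.array([-np.sin(ps),np.cos(ps),0])
    p=c[:3]+1000*(row[0]*ex+row[2]*ez)+np.array([0,0,-1000*row[1]])
    n=[*p,c[3]-np.degrees(row[4])]; json.dump(n,open(CF,'w')); print('cmd',np.round(n,2))
def st():
    s=r.sense(); R=s['tcp_rot']
    print('t',round(s['time'],2),'pos',np.round(s['tool_pos'],1),'rot',np.round(R,2),'F',np.round(s['ft_force'],1),'M',np.round(s['wrist_torque'],2),'gap',round(s['finger_gap'],1)); return s
E
python3 - <<'E'
from h import *
a=cmd()
t=[656,7,250,-188]
plan([(10,[417,-283,290,-175])])
E
```

```text
max step mm 37.6
[[-0.0314, 0.0014, -0.0206, 0.0, 0.0215, 0.0], [-0.0628, 0.0028, -0.0412, 0.0, 0.0429, 0.0], [-0.0942, 0.0042, -0.0618, 0.0, 0.0644, 0.0], [-0.1256, 0.0056, -0.0823, 0.0, 0.0858, 0.0], [-0.157, 0.0069, -0.1029, 0.0, 0.1073, 0.0], [-0.1884, 0.0083, -0.1235, 0.0, 0.1287, 0.0], [-0.2198, 0.0097, -0.1441, 0.0, 0.1502, 0.0], [-0.2512, 0.0111, -0.1647, 0.0, 0.1716, 0.0], [-0.2826, 0.0125, -0.1853, 0.0, 0.1931, 0.0], [-0.314, 0.0139, -0.2058, 0.0, 0.2145, 0.0]]
```

Emit:
arm_command(increments=[[-0.0314, 0.0014, -0.0206, 0, 0.0215, 0], [-0.0628, 0.0028, -0.0412, 0, 0.0429, 0], [-0.0942, 0.0042, -0.0618, 0, 0.0644, 0], [-0.1256, 0.0056, -0.0823, 0, 0.0858, 0], [-0.157, 0.0069, -0.1029, 0, 0.1073, 0], [-0.1884, 0.0083, -0.1235, 0, 0.1287, 0], [-0.2198, 0.0097, -0.1441, 0, 0.1502, 0], [-0.2512, 0.0111, -0.1647, 0, 0.1716, 0], [-0.2826, 0.0125, -0.1853, 0, 0.1931, 0], [-0.314, 0.0139, -0.2058, 0, 0.2145, 0]], jaw=-1)

```text
time: 2.6
tool_pos: [417.7, -282.0, 290.1]
tcp_rot: [-90.0, 0.0, -175.0]
ft_force: [-0.2, -0.5, 0.3]
finger_gap: 85.4
```

```bash
python3 - <<'E'
from h import *
np.set_printoptions(precision=3,suppress=True)
done([-0.314,0.0139,-0.2058,0,0.2145,0]); st()
m=r.camera_model('wrist'); print(m)
im=r.snapshot('wrist'); save(im,'w1.png')
plan([(10,[656,7,250,-188])])
E
```

```text
cmd [ 417.   -283.05  289.99 -175.  ]
t 2.6 pos [ 417.7 -282.   290.1] rot [ -89.98    0.02 -175.04] F [-0.2 -0.5  0.3] M [-0.06  0.03  0.01] gap 85.4
{'intrinsics': array([[292.217,   0.   , 254.361],
       [  0.   , 292.217, 185.46 ],
       [  0.   ,   0.   ,   1.   ]]), 'cam_to_world': array([[   0.086,   -0.96 ,   -0.267,  484.721],
       [  -0.996,   -0.083,   -0.024, -277.474],
       [   0.001,    0.268,   -0.963,  359.283],
       [   0.   ,    0.   ,    0.   ,    1.   ]])}
max step mm 37.8
[[-0.0263, 0.004, -0.0268, 0.0, 0.0227, 0.0], [-0.0527, 0.008, -0.0536, 0.0, 0.0454, 0.0], [-0.079, 0.012, -0.0804, 0.0, 0.0681, 0.0], [-0.1054, 0.016, -0.1072, 0.0, 0.0908, 0.0], [-0.1317, 0.02, -0.1341, 0.0, 0.1135, 0.0], [-0.158, 0.024, -0.1609, 0.0, 0.1362, 0.0], [-0.1844, 0.028, -0.1877, 0.0, 0.1589, 0.0], [-0.2107, 0.032, -0.2145, 0.0, 0.1815, 0.0], [-0.237, 0.036, -0.2413, 0.0, 0.2042, 0.0], [-0.2634, 0.04, -0.2681, 0.0, 0.2269, 0.0]]
```

View pics/w1.png

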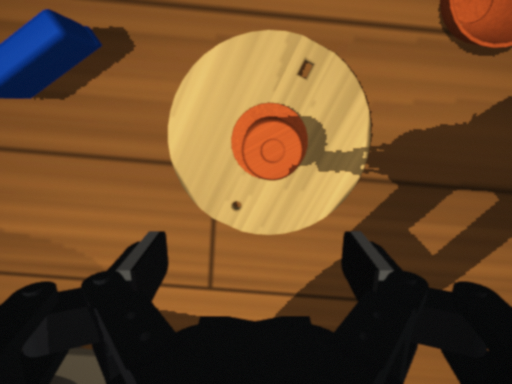

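The wrist picture shows the bat clearly: chuck top about (273,150), slot (306,69), round hole (236,205). I'll measure it from this picture, then move on to the scraper.

```bash
python3 - <<'E'
from h import *
np.set_printoptions(precision=2,suppress=True)
im=r.snapshot('wrist'); m=r.camera_model('wrist')
hsv=cv2.cvtColor(im,cv2.COLOR_RGB2HSV)
print(hsv[60,250],hsv[180,200],hsv[200,400],hsv[120,245],hsv[155,272])
d=max(r.trace('wrist','bat'),key=lambda d:d['conf']); mk=d['mask'].astype(np.uint8); print(d['conf'],d['position'],mk.sum())
cs=max(cv2.findContours(mk,0,1)[0],key=len)
P=np.array([px2w('wrist',p,12,m)[:2] for p in cv2.convexHull(cs)[:,0]]).astype(np.float32)
print('bat disc',cv2.minEnclosingCircle(P),cv2.fitEllipse(P))
for n,z in (('bat',0),('chuck_top',84)):
    for q in r.spot_point('wrist',n): print(n,q['conf'],np.array(q['position']),px2w('wrist',q['position'],z,m)[:2])
a=px2w('wrist',(306,69),10,m);b=px2w('wrist',(236,205),10,m); print(a,b,(a+b)/2,np.linalg.norm(a-b),np.degrees(np.arctan2(*(b-a)[1::-1])))
# chuck side circle top
g=((hsv[...,0]<12)&(hsv[...,1]>140)&(hsv[...,2]>90)).astype(np.uint8); g[:,400:]=0; g[:90]=0;g[200:]=0
ys,xs=np.nonzero(g); print(xs.min(),xs.max(),ys.min(),ys.max())
save(im,'w2.png',(170,380,30,240),3)
st()
E
```

```text
[ 20 138 205] [ 20 138 214] [ 13 174  63] [ 10 208 215] [  9 208 213]
0.87 [269.2, 136.0] 31921
bat disc ((442.46356201171875, -300.0190124511719), 119.7432861328125) ((442.6383972167969, -300.0575256347656), (237.93014526367188, 238.3704376220703), 5.787590503692627)
bat 0.94 [267.  144.2] [ 440.08 -295.3 ]
bat 0.29 [279.  152.7] [ 430.96 -311.14]
chuck_top 0.73 [280.5 154.9] [ 441.79 -304.54]
[ 528.66 -329.65   10.  ] [ 361.52 -263.5    10.  ] [ 445.09 -296.58   10.  ] 179.7535817173932 158.40590963460454
0 310 101 181
t 2.85 pos [ 416.9 -283.2  290.1] rot [ -89.98   -0.01 -174.95] F [0.1 0.3 0.4] M [-0.05  0.01  0.02] gap 85.2
```

View pics/w2.png

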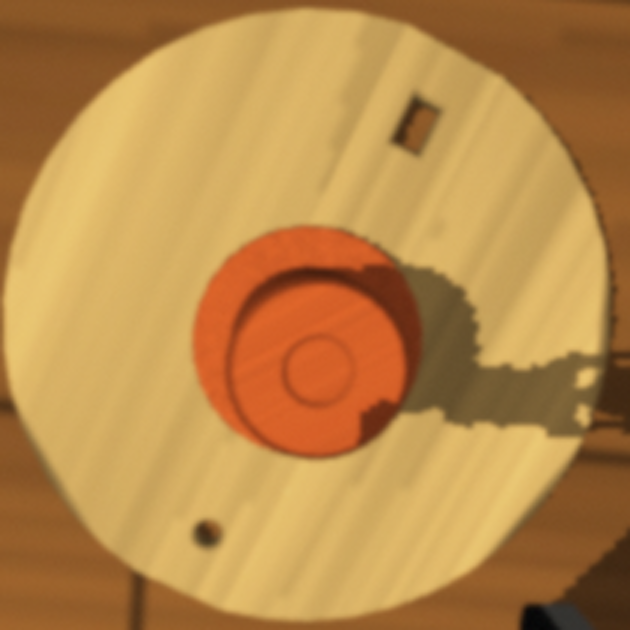

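Emit:
arm_command(increments=[[-0.0263, 0.004, -0.0268, 0, 0.0227, 0], [-0.0527, 0.008, -0.0536, 0, 0.0454, 0], [-0.079, 0.012, -0.0804, 0, 0.0681, 0], [-0.1054, 0.016, -0.1072, 0, 0.0908, 0], [-0.1317, 0.02, -0.1341, 0, 0.1135, 0], [-0.158, 0.024, -0.1609, 0, 0.1362, 0], [-0.1844, 0.028, -0.1877, 0, 0.1589, 0], [-0.2107, 0.032, -0.2145, 0, 0.1815, 0], [-0.237, 0.036, -0.2413, 0, 0.2042, 0], [-0.2634, 0.04, -0.2681, 0, 0.2269, 0]])

```text
time: 4.1
tool_pos: [656.8, 6.3, 249.8]
tcp_rot: [-90.0, 0.0, 171.9]
ft_force: [-0.3, -0.4, 0.2]
finger_gap: 85.3
```

```bash
python3 - <<'E'
from h import *
np.set_printoptions(precision=2,suppress=True)
done([-0.2634,0.04,-0.2681,0,0.2269,0]); st()
im=r.snapshot('wrist'); save(im,'w3.png')
m=r.camera_model('wrist')
for q in r.trace('wrist','scraper'):
    mk=q['mask'].astype(np.uint8); print(q['conf'],q['position'],mk.sum(),cv2.minAreaRect(max(cv2.findContours(mk,0,1)[0],key=len)))
for q in r.spot_point('wrist','scraper'): print(q['conf'],q['position'],px2w('wrist',q['position'],0,m)[:2])
E
```

```text
cmd [ 656.02    7.    249.99 -188.  ]
t 4.1 pos [656.8   6.3 249.8] rot [-89.98   0.01 171.87] F [-0.3 -0.4  0.2] M [ 0.01 -0.   -0.03] gap 85.3
0.91 [320.6, 290.0] 3466 ((323.8305969238281, 295.2991943359375), (56.462032318115234, 89.82813262939453), 49.843997955322266)
0.81 [35.8, 99.3] 2765 ((40.996219635009766, 96.46470642089844), (37.35761642456055, 86.32734680175781), 83.8844985961914)
0.74 [428.7, 3.9] 393 ((434.0, 7.5), (15.0, 38.0), 90.0)
0.66 [338.4, 58.9] 2793 ((340.2242736816406, 61.09415054321289), (28.63661003112793, 106.5387191772461), 42.75425338745117)
0.58 [254.9, 174.5] 3718 ((256.0077819824219, 174.81280517578125), (32.305301666259766, 121.26976776123047), 2.385944128036499)
0.78 [254.1, 163.9] [661.91   8.78]
0.78 [313.9, 272.6] [516.77 -44.89]
0.7 [327.6, 68.9] [748.63 -79.07]
0.61 [30.2, 107.2] [755.15 233.5 ]
```

View pics/w3.png

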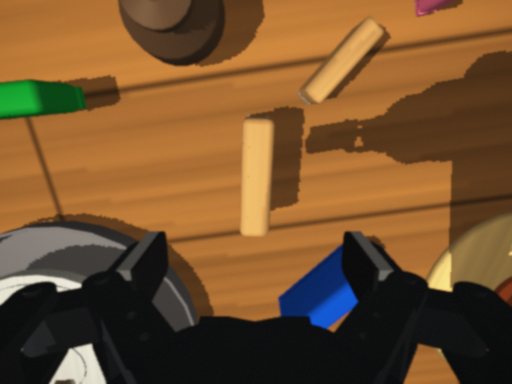

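The wrist view shows the large wooden block at (256,178), the small one at (340,60), blue at (320,290) and green at (40,97). I'll compute the scraper's top face.

```bash
python3 - <<'E'
from h import *
np.set_printoptions(precision=2,suppress=True)
im=r.snapshot('wrist'); m=r.camera_model('wrist')
save(im,'w4.png',(215,305,100,250),4)
mk=[q for q in r.trace('wrist','scraper') if abs(q['position'][0]-256)<15 and abs(q['position'][1]-176)<25][0]['mask'].astype(np.uint8)
P=np.array([px2w('wrist',p,70,m)[:2] for p in max(cv2.findContours(mk,0,1)[0],key=len)[:,0]]).astype(np.float32)
rc=cv2.minAreaRect(P); print(rc)
r1=[px2w('wrist',p,70,m)[:2] for p in [(243,120),(272,120),(268,236),(241,233)]]; print(np.array(r1),np.mean(r1,0))
E
```

```text
((660.2506103515625, 1.742807388305664), (27.339872360229492, 109.15939331054688), 79.75221252441406)
[[711.24   6.37]
 [707.87 -17.49]
 [604.02  -0.84]
 [610.52  23.5 ]] [658.41   2.89]
```

View pics/w4.png

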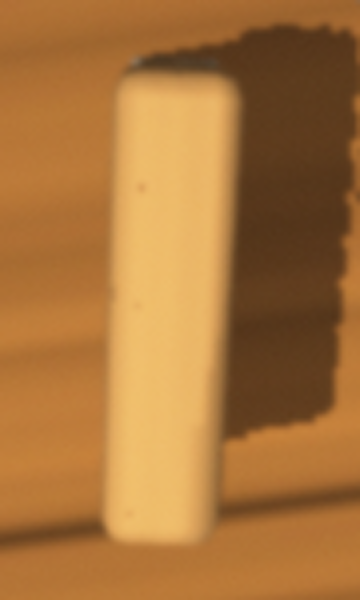

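```bash
python3 - <<'E'
from h import *
plan([(7,[660,2,104,-190.25]),(3,[660,2,104,-190.25])])
E
```

```text
max step mm 20.9
[[-0.0007, 0.0209, 0.0006, 0.0, 0.0056, 0.0], [-0.0013, 0.0417, 0.0013, 0.0, 0.0112, 0.0], [-0.002, 0.0626, 0.0019, 0.0, 0.0168, 0.0], [-0.0026, 0.0834, 0.0025, 0.0, 0.0225, 0.0], [-0.0033, 0.1043, 0.0031, 0.0, 0.0281, 0.0], [-0.004, 0.1251, 0.0038, 0.0, 0.0337, 0.0], [-0.0046, 0.146, 0.0044, 0.0, 0.0393, 0.0], [-0.0046, 0.146, 0.0044, 0.0, 0.0393, 0.0], [-0.0046, 0.146, 0.0044, 0.0, 0.0393, 0.0], [-0.0046, 0.146, 0.0044, 0.0, 0.0393, 0.0]]
```

Emit:
arm_command(increments=[[-0.0007, 0.0209, 0.0006, 0, 0.0056, 0], [-0.0013, 0.0417, 0.0013, 0, 0.0112, 0], [-0.002, 0.0626, 0.0019, 0, 0.0168, 0], [-0.0026, 0.0834, 0.0025, 0, 0.0225, 0], [-0.0033, 0.1043, 0.0031, 0, 0.0281, 0], [-0.004, 0.1251, 0.0038, 0, 0.0337, 0], [-0.0046, 0.146, 0.0044, 0, 0.0393, 0], [-0.0046, 0.146, 0.0044, 0, 0.0393, 0], [-0.0046, 0.146, 0.0044, 0, 0.0393, 0], [-0.0046, 0.146, 0.0044, 0, 0.0393, 0]])

```text
time: 5.6
tool_pos: [660.9, 2.0, 105.4]
tcp_rot: [-90.0, 0.1, 169.8]
ft_force: [-0.4, 1.3, -0.7]
finger_gap: 85.3
```

```bash
python3 - <<'E'
from h import *
done([-0.0046,0.146,0.0044,0,0.0393,0]); st()
im=r.snapshot('wrist'); save(im,'w5.png')
im=r.snapshot('scene'); save(im,'s5.png',(160,300,140,260),4)
plan([(5,cmd()),(5,[660,2,184,-190.25])])
E
```

```text
cmd [ 659.96    2.    103.99 -190.25]
t 5.6 pos [660.9   2.  105.4] rot [-9.0010e+01  1.3000e-01  1.6976e+02] F [-0.4  1.3 -0.7] M [-0.03  0.04  0.05] gap 85.3
max step mm 16.0
[[0.0, 0.0, 0.0, 0.0, 0.0, 0.0], [0.0, 0.0, 0.0, 0.0, 0.0, 0.0], [0.0, 0.0, 0.0, 0.0, 0.0, 0.0], [0.0, 0.0, 0.0, 0.0, 0.0, 0.0], [0.0, 0.0, 0.0, 0.0, 0.0, 0.0], [0.0, -0.016, 0.0, 0.0, 0.0, 0.0], [0.0, -0.032, 0.0, 0.0, 0.0, 0.0], [0.0, -0.048, 0.0, 0.0, 0.0, 0.0], [0.0, -0.064, 0.0, 0.0, 0.0, 0.0], [0.0, -0.08, 0.0, 0.0, 0.0, 0.0]]
```

View pics/w5.png

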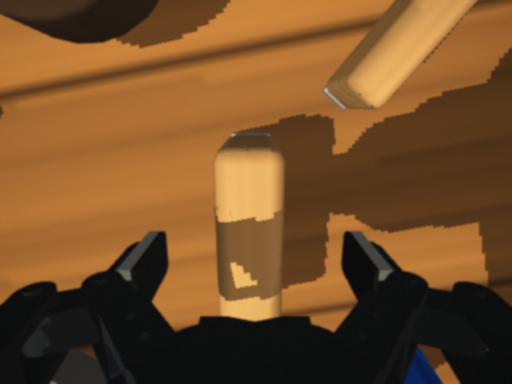

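View pics/s5.png

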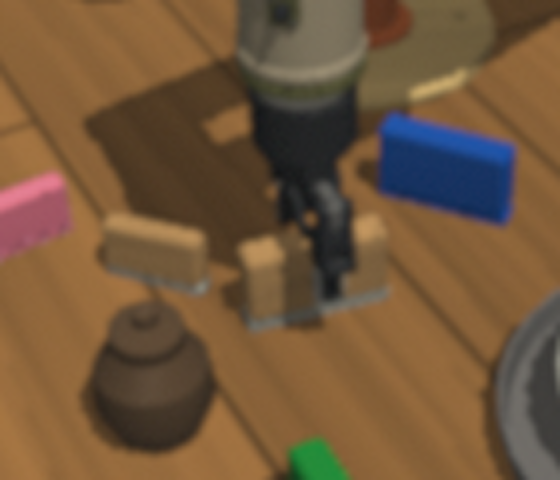

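```bash
python3 - <<'E'
from h import *
for z in (10,20,30,40): print(z,(w2px('scene',[668,44,z])-[160,140])*4,(w2px('scene',[668,52,z])-[160,140])*4)
E
```

```text
10 [327.69774205 332.99533977] [332.96662653 339.68386669]
20 [327.38289748 323.17931677] [332.68028686 329.85992971]
30 [327.06446644 313.25147696] [332.39067006 319.92355868]
40 [326.74238729 303.20989879] [332.09771954 309.87281229]
```

The block stands midway between the fingers (wrist view (250,200)), and the fingertips are about 45 mm above the bench. Next I close and lift.

Emit:
arm_command(increments=[[0, 0, 0, 0, 0, 0], [0, 0, 0, 0, 0, 0], [0, 0, 0, 0, 0, 0], [0, 0, 0, 0, 0, 0], [0, 0, 0, 0, 0, 0], [0, 0, 0, 0, 0, 0], [0, -0.02, 0, 0, 0, 0], [0, -0.04, 0, 0, 0, 0], [0, -0.06, 0, 0, 0, 0], [0, -0.08, 0, 0, 0, 0]], jaw=1, force=60)

```text
time: 6.95
tool_pos: [660.4, 2.0, 186.4]
tcp_rot: [-90.0, 0.1, 169.8]
ft_force: [-0.3, -0.0, -1.1]
finger_gap: 27.4
```

```bash
python3 - <<'E'
from h import *
done([0,-0.08,0,0,0,0]); st()
im=r.snapshot('wrist'); save(im,'w6.png')
im=r.snapshot('scene'); save(im,'s6.png',(160,300,110,230),4)
im=r.snapshot('top'); save(im,'t6.png',(120,240,180,280),5)
E
```

```text
cmd [ 659.96    2.    183.99 -190.25]
t 6.95 pos [660.4   2.  186.4] rot [-9.0010e+01  9.0000e-02  1.6975e+02] F [-0.3 -0.  -1.1] M [ 0.03 -0.    0.  ] gap 27.4
```

View pics/w6.png

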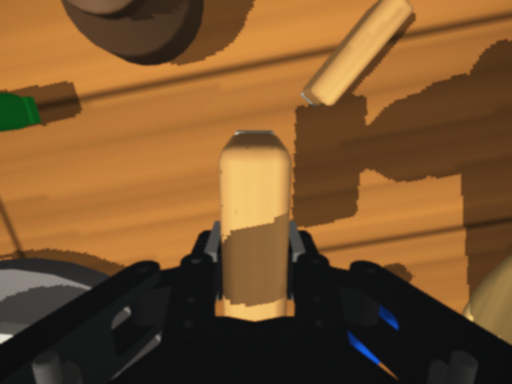

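View pics/s6.png

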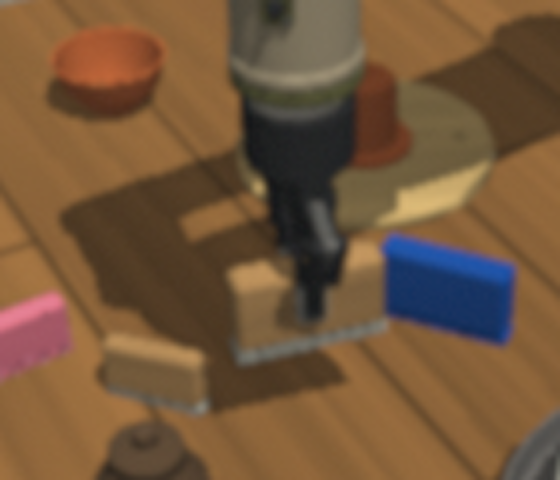

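View pics/t6.png

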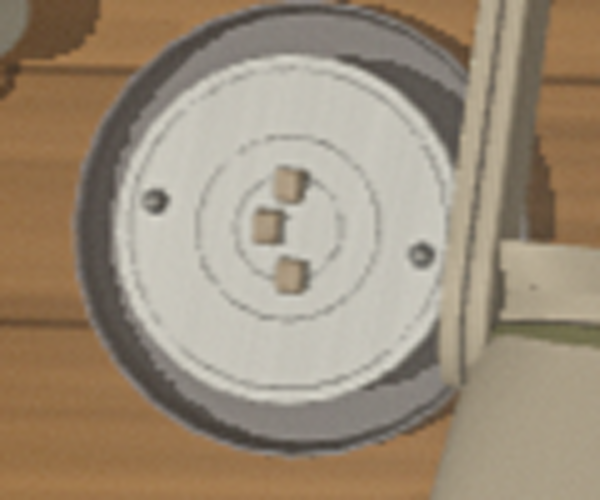

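```bash
python3 - <<'E'
from h import *
np.set_printoptions(precision=1,suppress=True)
f=lambda u,v:(120+u/5,180+v/5)
a=px2w('top',f(155,202),67);b=px2w('top',f(421,256),67);print(a,b,(a+b)/2,np.linalg.norm(a-b),np.degrees(np.arctan2(*(a-b)[1::-1])))
c=(a+b)[:2]/2; u=(a-b)[:2]/np.linalg.norm(a-b); w=np.array([u[1],-u[0]])
for q in [(290,184),(268,227),(291,275)]:
    p=px2w('top',f(*q),70)[:2]; print(p,'along pins',(p-c)@u,'perp',(p-c)@w)
print(u,w)
E
```

```text
[492.5 343.1  67. ] [461.6 167.1  67. ] [477.1 255.1  67. ] 178.67898686827377 80.05972789812292
[506.4 254.1] along pins 4.00363042377364 perp 29.097268581490365
[478.1 267.4] along pins 12.23145009734039 perp -1.0783062342898067
[447.4 251.1] along pins -9.107229110007797 perp -28.524837003727445
[0.2 1. ] [ 1.  -0.2]
```

```bash
python3 - <<'E'
from h import *
plan([(10,[403.6,270,225,-100])])
E
```

```text
max step mm 37.3
[[0.03, -0.0041, -0.0218, 0.0, -0.1575, 0.0], [0.06, -0.0082, -0.0436, 0.0, -0.315, 0.0], [0.09, -0.0123, -0.0654, 0.0, -0.4725, 0.0], [0.12, -0.0164, -0.0872, 0.0, -0.6301, 0.0], [0.15, -0.0205, -0.1091, 0.0, -0.7876, 0.0], [0.18, -0.0246, -0.1309, 0.0, -0.9451, 0.0], [0.21, -0.0287, -0.1527, 0.0, -1.1026, 0.0], [0.24, -0.0328, -0.1745, 0.0, -1.2601, 0.0], [0.27, -0.0369, -0.1963, 0.0, -1.4176, 0.0], [0.3, -0.041, -0.2181, 0.0, -1.5752, 0.0]]
```

Emit:
arm_command(increments=[[0.03, -0.0041, -0.0218, 0, -0.1575, 0], [0.06, -0.0082, -0.0436, 0, -0.315, 0], [0.09, -0.0123, -0.0654, 0, -0.4725, 0], [0.12, -0.0164, -0.0872, 0, -0.63, 0], [0.15, -0.0205, -0.1091, 0, -0.7875, 0], [0.18, -0.0246, -0.1309, 0, -0.945, 0], [0.21, -0.0287, -0.1527, 0, -1.1025, 0], [0.24, -0.0328, -0.1745, 0, -1.26, 0], [0.27, -0.0369, -0.1963, 0, -1.4175, 0], [0.3, -0.041, -0.2181, 0, -1.575, 0]])

```text
time: 8.35
tool_pos: [402.2, 270.5, 224.2]
tcp_rot: [-90.1, -0.0, -99.7]
ft_force: [1.1, -0.6, -1.0]
finger_gap: 27.2
```

```bash
python3 - <<'E'
from h import *
done([0.3,-0.041,-0.2181,0,-1.575,0]); st()
im=r.snapshot('wrist'); save(im,'w7.png')
im=r.snapshot('scene'); save(im,'s7.png',(260,420,130,310),3.3)
E
```

```text
cmd [ 403.56  270.    224.99 -100.01]
t 8.35 pos [402.2 270.5 224.2] rot [-9.007e+01 -5.000e-02 -9.972e+01] F [ 1.1 -0.6 -1. ] M [ 0.03  0.02 -0.05] gap 27.2
```

View pics/w7.png

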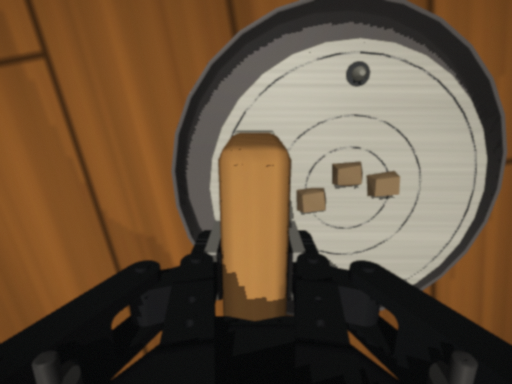

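View pics/s7.png

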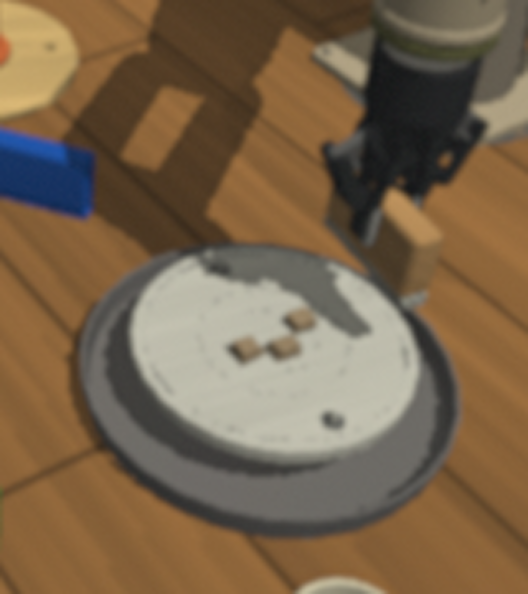

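```bash
python3 - <<'E'
from h import *
np.set_printoptions(precision=1,suppress=True)
m=r.camera_model('wrist')
for q in [(312,200),(347,174),(383,184)]: print(px2w('wrist',q,70,m)[:2])
print('pin',px2w('wrist',(358,73),67,m)[:2])
im=r.snapshot('wrist'); g=cv2.cvtColor(im,cv2.COLOR_RGB2HSV)
w=((g[...,1]<45)&(g[...,2]>165)).astype(np.uint8)
n,l,s_,c=cv2.connectedComponentsWithStats(w); i=1+np.argmax(s_[1:,4]); cs=max(cv2.findContours((l==i).astype(np.uint8),0,1)[0],key=len)
P=np.array([px2w('wrist',p,60,m)[:2] for p in cs[:,0] ])
# RANSAC-ish: keep right/top arc (u>300 & v<230)
sel=np.array([(p[0]>250)&(p[1]<255)&((p[0]-360)**2+(p[1]-170)**2>100**2) for p in cs[:,0]]); Q=P[sel]
from scipy.optimize import least_squares
f=least_squares(lambda x:np.hypot(Q[:,0]-x[0],Q[:,1]-x[1])-x[2],[478,258,115],loss='soft_l1'); print(f.x,sel.sum(),np.abs(f.fun).mean())
plan([(4,[403.6,270,168,-100]),(6,[453,261.3,168,-100])])
E
```

```text
[445.  256.4]
[474.6 273.2]
[502.  260.3]
pin [489.6 346.3]
[479.4 259.4 109. ] 469 2.3534678407342984
max step mm 14.2
[[0.0, 0.0142, 0.0, 0.0, 0.0, 0.0], [0.0, 0.0285, 0.0, 0.0, -0.0001, 0.0], [0.0, 0.0427, 0.0, 0.0, -0.0001, 0.0], [0.0, 0.057, 0.0, 0.0, -0.0002, 0.0], [0.0, 0.057, 0.0084, 0.0, -0.0002, 0.0], [0.0, 0.057, 0.0168, 0.0, -0.0002, 0.0], [0.0, 0.057, 0.0251, 0.0, -0.0002, 0.0], [0.0, 0.057, 0.0335, 0.0, -0.0002, 0.0], [0.0, 0.057, 0.0418, 0.0, -0.0002, 0.0], [0.0, 0.057, 0.0502, 0.0, -0.0002, 0.0]]
```

Emit:
arm_command(increments=[[0, 0.014, 0, 0, 0, 0], [0, 0.028, 0, 0, 0, 0], [0, 0.042, 0, 0, 0, 0], [0, 0.056, 0, 0, 0, 0], [0, 0.056, 0, 0, 0, 0], [0, 0.056, 0.008, 0, 0, 0], [0, 0.056, 0.016, 0, 0, 0], [0, 0.056, 0.024, 0, 0, 0], [0, 0.056, 0.032, 0, 0, 0], [0, 0.056, 0.04, 0, 0, 0]])

```text
time: 9.75
tool_pos: [443.6, 263.0, 169.1]
tcp_rot: [-90.0, 0.0, -100.0]
ft_force: [-0.4, 0.6, -0.7]
finger_gap: 27.1
```

```bash
python3 - <<'E'
from h import *
done([0,0.056,0.04,0,0,0]); st()
im=r.snapshot('wrist'); save(im,'w8.png')
im=r.snapshot('scene'); save(im,'s8.png',(260,420,130,310),3.3)
E
```

```text
cmd [ 442.95  263.05  168.99 -100.01]
t 9.75 pos [443.6 263.  169.1] rot [-9.0000e+01  1.0000e-02 -1.0002e+02] F [-0.4  0.6 -0.7] M [0.06 0.11 0.01] gap 27.1
```

View pics/w8.png

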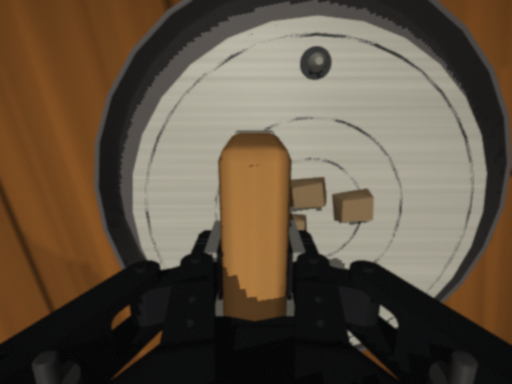

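View pics/s8.png

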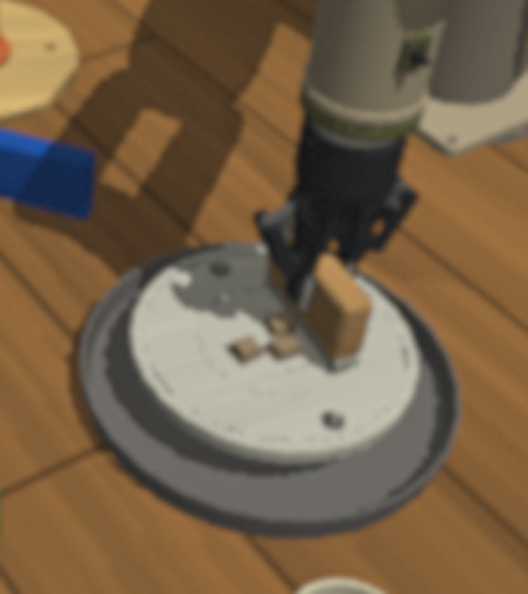

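Crumbs are being pushed ahead of the block: in the wrist view (308,192), (353,206) and (300,222). I'll keep pushing.

Emit:
arm_command(increments=[[0, 0, 0.01, 0, 0, 0], [0, 0, 0.02, 0, 0, 0], [0, 0, 0.03, 0, 0, 0], [0, 0, 0.04, 0, 0, 0], [0, 0, 0.05, 0, 0, 0], [0, 0, 0.06, 0, 0, 0], [0, 0, 0.07, 0, 0, 0], [0, 0, 0.08, 0, 0, 0], [0, 0, 0.09, 0, 0, 0], [0, 0, 0.1, 0, 0, 0]])

```text
time: 11.1
tool_pos: [542.1, 245.5, 169.0]
tcp_rot: [-90.0, -0.0, -100.0]
ft_force: [0.8, 0.7, -0.7]
finger_gap: 27.3
```

```bash
python3 - <<'E'
from h import *
done([0,0,0.1,0,0,0]); st()
im=r.snapshot('wrist'); save(im,'w9.png')
im=r.snapshot('scene'); save(im,'s9.png',(260,420,130,310),3.3)
E
```

```text
cmd [ 541.43  245.67  168.99 -100.01]
t 11.1 pos [542.1 245.5 169. ] rot [ -90.     -0.   -100.01] F [ 0.8  0.7 -0.7] M [ 0.02  0.08 -0.03] gap 27.3
```

View pics/w9.png

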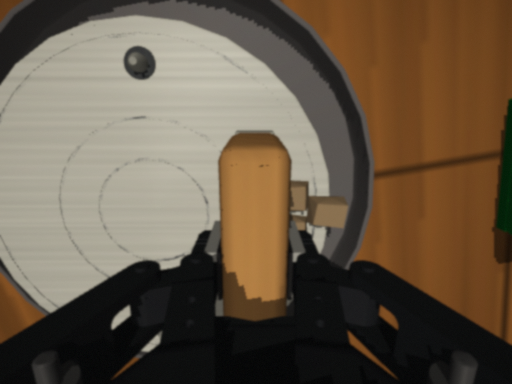

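View pics/s9.png

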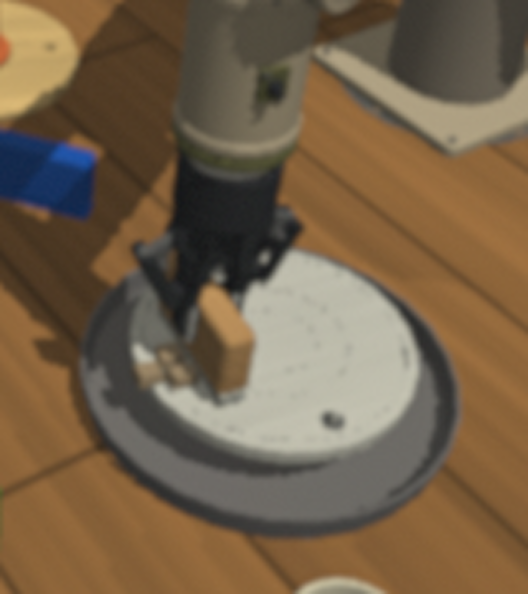

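Emit:
arm_command(increments=[[0, 0, 0.007, 0, 0, 0], [0, 0, 0.014, 0, 0, 0], [0, 0, 0.021, 0, 0, 0], [0, 0, 0.028, 0, 0, 0], [0, 0, 0.035, 0, 0, 0], [0, 0, 0.042, 0, 0, 0], [0, 0, 0.049, 0, 0, 0], [0, 0, 0.055, 0, 0, 0], [0, 0, 0.058, 0, 0, 0], [0, 0, 0.06, 0, 0, 0]])

```text
time: 12.45
tool_pos: [600.7, 235.2, 169.0]
tcp_rot: [-90.0, 0.0, -100.0]
ft_force: [-0.1, -0.0, -2.6]
finger_gap: 27.5
```

```bash
python3 - <<'E'
from h import *
done([0,0,0.06,0,0,0]); st()
im=r.snapshot('wrist'); save(im,'w10.png')
im=r.snapshot('scene'); save(im,'s10.png',(260,420,130,310),3.3)
E
```

```text
cmd [ 600.52  235.24  168.99 -100.01]
t 12.45 pos [600.7 235.2 169. ] rot [ -90.      0.   -100.01] F [-0.1 -0.  -2.6] M [-0.07 -0.07  0.04] gap 27.5
```

View pics/w10.png

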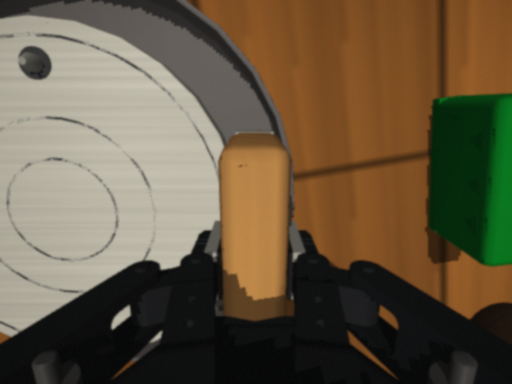

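View pics/s10.png

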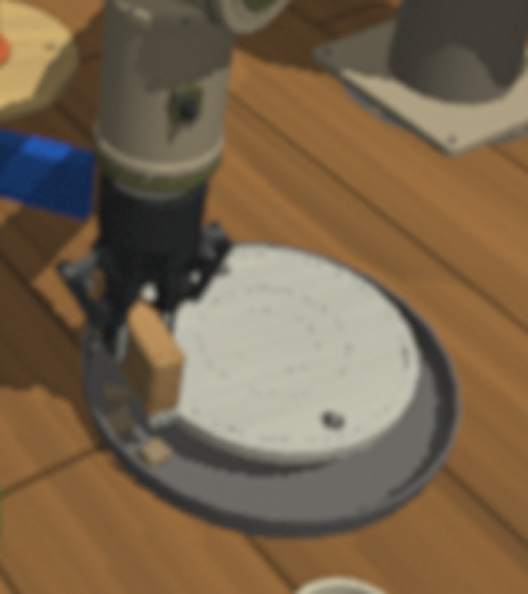

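```bash
python3 - <<'E'
from h import *
plan([(3,[600.5,235.2,214,-100]),(7,[655,5,180,-70])])
E
```

```text
max step mm 34.1
[[0.0, -0.015, 0.0, 0.0, -0.0001, 0.0], [0.0, -0.03, 0.0, 0.0, -0.0001, 0.0], [0.0, -0.045, 0.0, 0.0, -0.0002, 0.0], [0.0311, -0.0402, 0.0134, 0.0, -0.075, 0.0], [0.0621, -0.0353, 0.0268, 0.0, -0.1498, 0.0], [0.0931, -0.0304, 0.0401, 0.0, -0.2246, 0.0], [0.1242, -0.0256, 0.0535, 0.0, -0.2994, 0.0], [0.1552, -0.0207, 0.0669, 0.0, -0.3742, 0.0], [0.1862, -0.0159, 0.0803, 0.0, -0.449, 0.0], [0.2173, -0.011, 0.0937, 0.0, -0.5238, 0.0]]
```

Emit:
arm_command(increments=[[0, -0.015, 0, 0, 0, 0], [0, -0.03, 0, 0, 0, 0], [0, -0.045, 0, 0, 0, 0], [0.031, -0.04, 0.0134, 0, -0.075, 0], [0.062, -0.035, 0.0268, 0, -0.15, 0], [0.093, -0.03, 0.0401, 0, -0.225, 0], [0.124, -0.025, 0.0535, 0, -0.3, 0], [0.155, -0.02, 0.0669, 0, -0.375, 0], [0.186, -0.015, 0.0803, 0, -0.45, 0], [0.217, -0.011, 0.0937, 0, -0.525, 0]])

```text
time: 13.8
tool_pos: [655.6, 4.2, 181.2]
tcp_rot: [-89.9, -0.0, -69.8]
ft_force: [0.8, 0.0, -1.1]
finger_gap: 27.2
```

```bash
python3 - <<'E'
from h import *
done([0.217,-0.011,0.0937,0,-0.525,0]); st()
im=r.snapshot('top'); save(im,'t11.png',(120,290,140,290),4)
im=r.snapshot('scene'); save(im,'s11.png',(170,420,130,310),3)
plan([(6,[655,5,105.5,-70.0]),(4,[655,5,105.5,-70.0])])
E
```

```text
cmd [655.07   5.26 179.99 -69.93]
t 13.8 pos [655.6   4.2 181.2] rot [-8.993e+01 -3.000e-02 -6.979e+01] F [ 0.8  0.  -1.1] M [-0.03 -0.05 -0.02] gap 27.2
max step mm 12.4
[[0.0, 0.0124, 0.0, 0.0, 0.0002, 0.0], [0.0001, 0.0248, -0.0001, 0.0, 0.0004, 0.0], [0.0001, 0.0372, -0.0001, 0.0, 0.0006, 0.0], [0.0001, 0.0497, -0.0001, 0.0, 0.0008, 0.0], [0.0002, 0.0621, -0.0001, 0.0, 0.001, 0.0], [0.0002, 0.0745, -0.0002, 0.0, 0.0012, 0.0], [0.0002, 0.0745, -0.0002, 0.0, 0.0012, 0.0], [0.0002, 0.0745, -0.0002, 0.0, 0.0012, 0.0], [0.0002, 0.0745, -0.0002, 0.0, 0.0012, 0.0], [0.0002, 0.0745, -0.0002, 0.0, 0.0012, 0.0]]
```

View pics/t11.png

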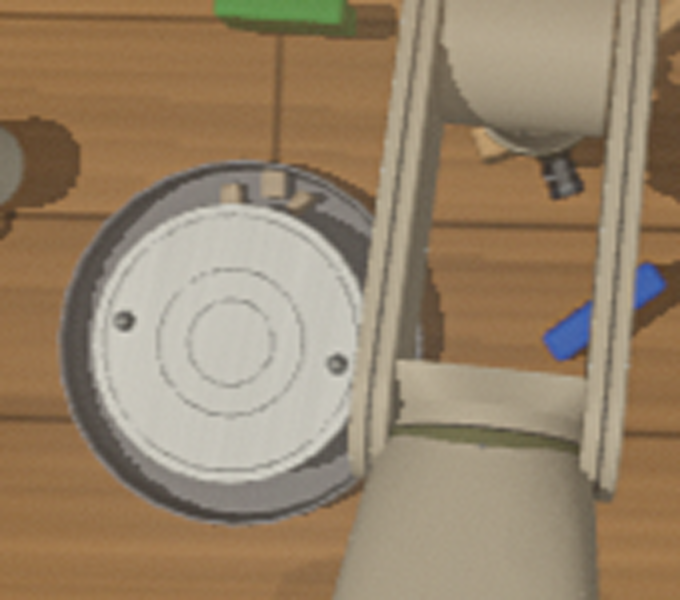

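View pics/s11.png

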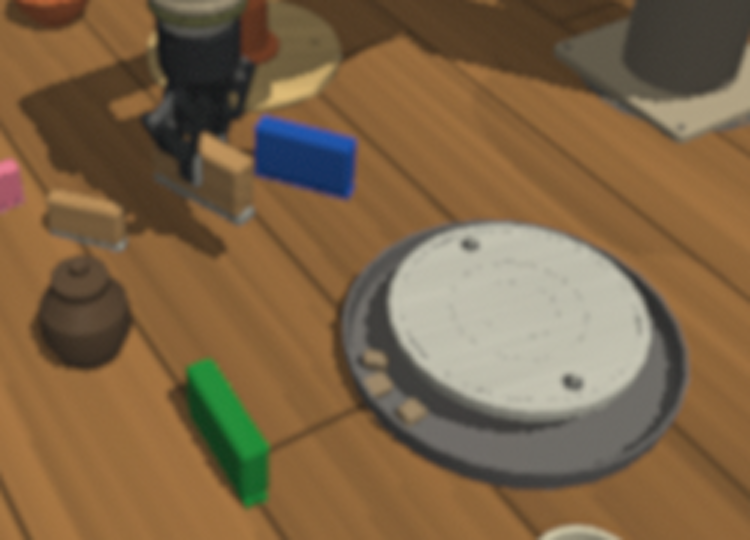

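All three crumbs lie in the gutter (top crop (233,193), (275,183), (302,200)), the head is clear and the block is still gripped. I'll set the block down.

Emit:
arm_command(increments=[[0, 0.015, 0, 0, 0, 0], [0, 0.03, 0, 0, 0, 0], [0, 0.045, 0, 0, 0, 0], [0, 0.056, 0, 0, 0, 0], [0, 0.064, 0, 0, 0, 0], [0, 0.069, 0, 0, 0, 0], [0, 0.072, 0, 0, 0, 0], [0, 0.074, 0, 0, 0, 0], [0, 0.0745, 0, 0, 0, 0], [0, 0.0745, 0, 0, 0, 0]])

```text
time: 15.15
tool_pos: [655.2, 5.2, 105.8]
tcp_rot: [-90.0, -0.0, -69.9]
ft_force: [-0.1, -0.9, -1.3]
finger_gap: 27.4
```

```bash
python3 - <<'E'
from h import *
done([0,0.0745,0,0,0,0]); st()
E
```

```text
cmd [655.07   5.26 105.49 -69.93]
t 15.15 pos [655.2   5.2 105.8] rot [-8.998e+01 -1.000e-02 -6.993e+01] F [-0.1 -0.9 -1.3] M [0.   0.   0.02] gap 27.4
```

Emit:
arm_command(increments=[[0, 0.0005, 0, 0, 0, 0], [0, 0.0005, 0, 0, 0, 0], [0, 0.0005, 0, 0, 0, 0], [0, 0.0005, 0, 0, 0, 0], [0, 0.0005, 0, 0, 0, 0], [0, -0.02, 0, 0, 0, 0], [0, -0.045, 0, 0, 0, 0], [0, -0.075, 0, 0, 0, 0], [0, -0.11, 0, 0, 0, 0], [0, -0.145, 0, 0, 0, 0]], jaw=-1)

```text
time: 16.4
tool_pos: [655.2, 5.2, 253.5]
tcp_rot: [-89.9, -0.0, -69.9]
ft_force: [0.8, 0.4, 0.5]
finger_gap: 85.4
```

```bash
python3 - <<'E'
from h import *
done([0,-0.145,0,0,0,0]); st()
im=r.snapshot('scene'); save(im,'s12.png',(170,420,100,290),3)
plan([(10,[442,-299,260,-21.6])])
E
```

```text
cmd [655.07   5.26 250.49 -69.93]
t 16.4 pos [655.2   5.2 253.5] rot [-8.991e+01 -4.000e-02 -6.993e+01] F [0.8 0.4 0.5] M [0.04 0.01 0.07] gap 85.4
max step mm 37.2
[[0.0213, -0.001, -0.0305, 0.0, -0.0843, 0.0], [0.0425, -0.0019, -0.0609, 0.0, -0.1687, 0.0], [0.0638, -0.0029, -0.0914, 0.0, -0.253, 0.0], [0.0851, -0.0038, -0.1218, 0.0, -0.3374, 0.0], [0.1063, -0.0048, -0.1523, 0.0, -0.4217, 0.0], [0.1276, -0.0057, -0.1827, 0.0, -0.5061, 0.0], [0.1489, -0.0067, -0.2132, 0.0, -0.5904, 0.0], [0.1701, -0.0076, -0.2436, 0.0, -0.6748, 0.0], [0.1914, -0.0086, -0.2741, 0.0, -0.7591, 0.0], [0.2127, -0.0095, -0.3046, 0.0, -0.8435, 0.0]]
```

View pics/s12.png

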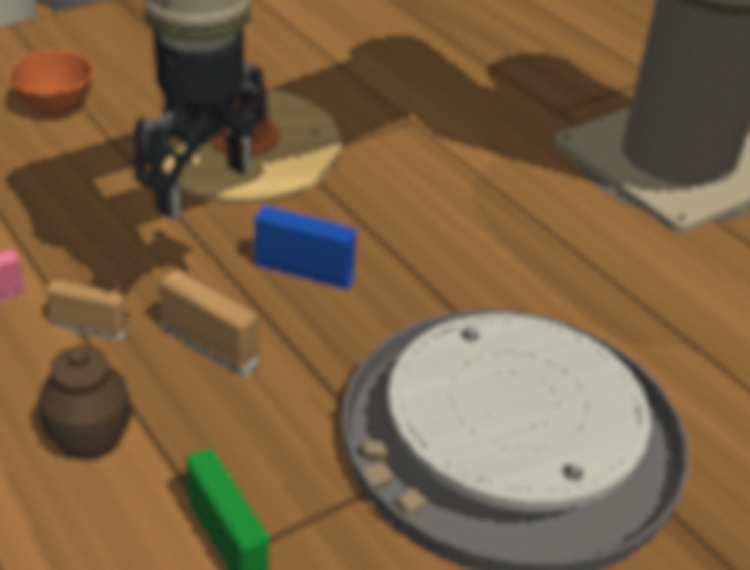

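The scraper stands released on the bench at crop (210,320), and the crumbs are in the gutter. Before fetching the bat I take one look straight down at the pins.

```bash
python3 - <<'E'
from h import *
plan([(10,[474,232,300,-100])])
E
```

```text
max step mm 29.4
[[-0.0275, -0.005, -0.0092, 0.0, 0.0525, 0.0], [-0.055, -0.0099, -0.0185, 0.0, 0.105, 0.0], [-0.0825, -0.0149, -0.0277, 0.0, 0.1575, 0.0], [-0.11, -0.0198, -0.0369, 0.0, 0.2099, 0.0], [-0.1376, -0.0248, -0.0461, 0.0, 0.2624, 0.0], [-0.1651, -0.0297, -0.0554, 0.0, 0.3149, 0.0], [-0.1926, -0.0347, -0.0646, 0.0, 0.3674, 0.0], [-0.2201, -0.0396, -0.0738, 0.0, 0.4199, 0.0], [-0.2476, -0.0446, -0.083, 0.0, 0.4724, 0.0], [-0.2751, -0.0495, -0.0923, 0.0, 0.5248, 0.0]]
```

Emit:
arm_command(increments=[[-0.031, -0.006, -0.01, 0, 0.058, 0], [-0.062, -0.012, -0.02, 0, 0.117, 0], [-0.093, -0.017, -0.031, 0, 0.175, 0], [-0.124, -0.022, -0.041, 0, 0.233, 0], [-0.155, -0.028, -0.051, 0, 0.292, 0], [-0.186, -0.033, -0.061, 0, 0.35, 0], [-0.217, -0.039, -0.072, 0, 0.408, 0], [-0.25, -0.045, -0.083, 0, 0.472, 0], [-0.275, -0.0495, -0.0923, 0, 0.525, 0], [-0.275, -0.0495, -0.0923, 0, 0.525, 0]])

```text
time: 17.7
tool_pos: [473.4, 233.2, 302.0]
tcp_rot: [-89.9, 0.1, -99.9]
ft_force: [-0.1, -0.8, 0.7]
finger_gap: 85.5
```

```bash
python3 - <<'E'
from h import *
np.set_printoptions(precision=2,suppress=True)
done([-0.275,-0.0495,-0.0923,0,0.525,0]); st()
m=r.camera_model('wrist'); s=r.sense()
im=r.snapshot('wrist'); save(im,'w13.png')
np.savez('w13.npz',im=im,K=m['intrinsics'],T=m['cam_to_world'],tcp=s['tool_pos'],rot=s['tcp_rot'])
for n,z in (('pin_a',70),('head_centre',60)):
    for q in r.spot_point('wrist',n): print(n,q['conf'],np.array(q['position']),px2w('wrist',q['position'],z,m)[:2])
plan([(10,[458,-33,270,-62])])
E
```

```text
cmd [ 474.    231.88  299.99 -100.01]
t 17.7 pos [473.4 233.2 302. ] rot [-89.87   0.09 -99.87] F [-0.1 -0.8  0.7] M [-0.02  0.02  0.04] gap 85.5
pin_a 0.85 [252.6  55.1] [491.11 343.59]
pin_a 0.81 [252.5 227.3] [460.27 169.18]
head_centre 0.56 [252.9 144.2] [476.46 258.83]
max step mm 26.7
[[0.0264, 0.003, 0.003, 0.0, -0.0663, 0.0], [0.0527, 0.006, 0.0061, 0.0, -0.1327, 0.0], [0.0791, 0.009, 0.0091, 0.0, -0.199, 0.0], [0.1055, 0.012, 0.0121, 0.0, -0.2654, 0.0], [0.1318, 0.015, 0.0151, 0.0, -0.3317, 0.0], [0.1582, 0.018, 0.0182, 0.0, -0.398, 0.0], [0.1845, 0.021, 0.0212, 0.0, -0.4644, 0.0], [0.2109, 0.024, 0.0242, 0.0, -0.5307, 0.0], [0.2373, 0.027, 0.0272, 0.0, -0.597, 0.0], [0.2636, 0.03, 0.0303, 0.0, -0.6634, 0.0]]
```

View pics/w13.png

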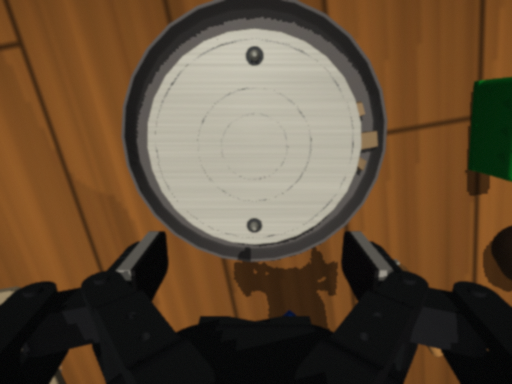

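```bash
python3 - <<'E'
from h import *
from scipy.optimize import least_squares
np.set_printoptions(precision=2,suppress=True)
D=np.load('w13.npz'); im=D['im']; m=dict(intrinsics=D['K'],cam_to_world=D['T'])
g=cv2.cvtColor(im,cv2.COLOR_RGB2GRAY).astype(float)
pins=[]
for u,v in [(254,55),(254,226)]:
    w=g[v-14:v+15,u-14:u+15]; bg=np.median(w); W=np.clip(bg-w-25,0,None); W[W<0]=0
    ys,xs=np.mgrid[v-14:v+15,u-14:u+15]; 
    mk=(W>0).astype(np.uint8); n,l,s_,c=cv2.connectedComponentsWithStats(mk); i=l[14,14] or 1+np.argmax(s_[1:,4]); sel=l==i
    cx,cy=xs[sel].mean(),ys[sel].mean(); print((cx,cy),sel.sum(),xs[sel].min(),xs[sel].max(),ys[sel].min(),ys[sel].max())
    for z in(64,66,70): print(z,px2w('wrist',(cx,cy),z,m)[:2])
    pins.append(px2w('wrist',(cx,cy),65.5,m)[:2])
a,b=pins; print('mid',(a+b)/2,np.linalg.norm(a-b),np.degrees(np.arctan2(*(a-b)[::-1])))
# rim by radial gradient
c0=np.array([477,257.]); Q=[]
for t in np.radians(np.arange(0,360,3)):
    rr=np.arange(105,124,.5); P=np.stack([c0[0]+rr*np.cos(t),c0[1]+rr*np.sin(t),60+0*rr],1)
    px=np.array([w2px('wrist',p,m) for p in P]).astype(np.float32)
    val=cv2.remap(g.astype(np.float32),px[:,0].reshape(1,-1),px[:,1].reshape(1,-1),1)[0]
    d=np.diff(cv2.GaussianBlur(val.reshape(1,-1),(5,1),1)[0]); k=np.argmin(d)
    if d[k]<-6: Q.append(P[k,:2]+0)
Q=np.array(Q); f=least_squares(lambda x:np.hypot(Q[:,0]-x[0],Q[:,1]-x[1])-x[2],[478,258,115],loss='soft_l1'); print('rim',f.x,len(Q),np.abs(f.fun).mean())
# TCP frame
ps=np.radians(-99.87); ex=np.array([np.cos(ps),np.sin(ps)]); ez=np.array([-np.sin(ps),np.cos(ps)])
for p in (a,b,f.x[:2]): d=p-D['tcp'][:2]; print('tool',d@ex,d@ez)
E
```

```text
(np.float64(254.1516129032258), np.float64(55.52258064516129)) 310 245 263 46 65
64 [492.66 343.86]
66 [492.61 343.56]
70 [492.5  342.97]
(np.float64(253.94146341463414), np.float64(224.95609756097562)) 205 246 262 218 232
64 [461.89 169.15]
66 [462.04 169.99]
70 [462.33 171.67]
mid [477.31 256.71] 176.53499512469782 80.0121407172864
rim [477.14 256.13 113.42] 120 0.21597372439301868
tool -112.09136313526959 -0.021474804708916786
tool 64.44325849598366 -0.3846127775725179
tool -23.219969495602495 -0.27257796821067054
```

```bash
python3 - <<'E'
from h import *
plan([(10,[448,-210,275,-34])])
E
```

```text
max step mm 44.3
[[0.044, 0.0025, 0.0051, 0.0, -0.1152, 0.0], [0.0879, 0.005, 0.0102, 0.0, -0.2304, 0.0], [0.1319, 0.0075, 0.0154, 0.0, -0.3456, 0.0], [0.1759, 0.01, 0.0205, 0.0, -0.4608, 0.0], [0.2198, 0.0125, 0.0256, 0.0, -0.576, 0.0], [0.2638, 0.015, 0.0307, 0.0, -0.6912, 0.0], [0.3078, 0.0175, 0.0358, 0.0, -0.8065, 0.0], [0.3517, 0.02, 0.041, 0.0, -0.9217, 0.0], [0.3957, 0.0225, 0.0461, 0.0, -1.0369, 0.0], [0.4397, 0.025, 0.0512, 0.0, -1.1521, 0.0]]
```

Emit:
arm_command(increments=[[0.044, 0.0025, 0.005, 0, -0.115, 0], [0.088, 0.005, 0.01, 0, -0.23, 0], [0.132, 0.0075, 0.015, 0, -0.345, 0], [0.176, 0.01, 0.02, 0, -0.46, 0], [0.22, 0.0125, 0.0256, 0, -0.575, 0], [0.264, 0.015, 0.0307, 0, -0.69, 0], [0.308, 0.0175, 0.0358, 0, -0.805, 0], [0.352, 0.02, 0.041, 0, -0.92, 0], [0.396, 0.0225, 0.046, 0, -1.035, 0], [0.44, 0.025, 0.051, 0, -1.15, 0]])

```text
time: 19.1
tool_pos: [447.1, -212.9, 275.0]
tcp_rot: [-90.0, -0.0, -34.0]
ft_force: [1.0, -0.2, 0.0]
finger_gap: 85.4
```

```bash
python3 - <<'E'
from h import *
done([0.44,0.025,0.051,0,-1.15,0]); s=st(); print(np.round(s['joint_pos'],1))
plan([(7,[443,-299,250,-21.6]),(3,[443,-299,250,-21.6])])
E
```

```text
cmd [ 447.75 -210.29  274.99  -34.12]
t 19.1 pos [ 447.1 -212.9  275. ] rot [-9.001e+01 -1.000e-02 -3.396e+01] F [ 1.  -0.2  0. ] M [-0.04 -0.03  0.06] gap 85.4
[-31.4  -8.1 103.8  -0.   84.3 -87.4]
max step mm 13.2
[[0.0065, 0.0036, -0.0109, 0.0, -0.0312, 0.0], [0.0131, 0.0071, -0.0217, 0.0, -0.0624, 0.0], [0.0196, 0.0107, -0.0326, 0.0, -0.0936, 0.0], [0.0262, 0.0143, -0.0435, 0.0, -0.1249, 0.0], [0.0327, 0.0179, -0.0544, 0.0, -0.1561, 0.0], [0.0393, 0.0214, -0.0652, 0.0, -0.1873, 0.0], [0.0458, 0.025, -0.0761, 0.0, -0.2185, 0.0], [0.0458, 0.025, -0.0761, 0.0, -0.2185, 0.0], [0.0458, 0.025, -0.0761, 0.0, -0.2185, 0.0], [0.0458, 0.025, -0.0761, 0.0, -0.2185, 0.0]]
```

Emit:
arm_command(increments=[[0.0065, 0.0036, -0.011, 0, -0.031, 0], [0.013, 0.0071, -0.022, 0, -0.062, 0], [0.0195, 0.0107, -0.033, 0, -0.094, 0], [0.026, 0.0143, -0.0435, 0, -0.125, 0], [0.0327, 0.0179, -0.0544, 0, -0.156, 0], [0.0393, 0.0214, -0.065, 0, -0.187, 0], [0.0458, 0.025, -0.076, 0, -0.218, 0], [0.0458, 0.025, -0.076, 0, -0.218, 0], [0.0458, 0.025, -0.076, 0, -0.218, 0], [0.0458, 0.025, -0.076, 0, -0.218, 0]])

```text
time: 20.35
tool_pos: [443.1, -298.7, 250.2]
tcp_rot: [-90.0, -0.0, -21.6]
ft_force: [0.2, 1.3, 0.0]
finger_gap: 85.7
```

```bash
cat > batlook.py <<'E'
from h import *
np.set_printoptions(precision=2,suppress=True)
done([0.0458,0.025,-0.076,0,-0.218,0]); s=st()
m=r.camera_model('wrist')
im=r.snapshot('wrist'); save(im,'w15.png')
np.savez('w15.npz',im=im,K=m['intrinsics'],T=m['cam_to_world'],tcp=s['tool_pos'],rot=s['tcp_rot'])
for q in r.trace('wrist','bat')[:2]:
    mk=q['mask'].astype(np.uint8); 
    P=np.array([px2w('wrist',p,12,m)[:2] for p in cv2.convexHull(max(cv2.findContours(mk,0,1)[0],key=len))[:,0]]).astype(np.float32)
    print('bat',q['conf'],cv2.minEnclosingCircle(P),cv2.fitEllipse(P))
for q in r.spot_point('wrist','chuck_top'): print(q['conf'],np.array(q['position']),px2w('wrist',q['position'],84,m)[:2])
E
python3 batlook.py
```

```text
cmd [ 443.04 -298.9   249.99  -21.63]
t 20.35 pos [ 443.1 -298.7  250.2] rot [-90.    -0.01 -21.64] F [0.2 1.3 0. ] M [-0.01  0.09 -0.04] gap 85.7
bat 0.92 ((443.8847961425781, -297.92047119140625), 119.91614532470703) ((443.86236572265625, -298.24432373046875), (238.54525756835938, 238.77374267578125), 104.4786148071289)
0.84 [258.9 188.2] [ 443.9  -296.61]
```

View pics/w15.png

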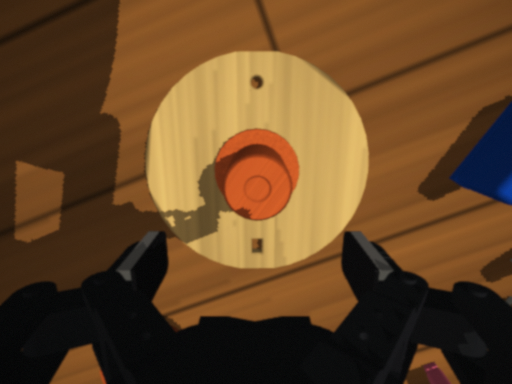

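```bash
python3 - <<'E'
from h import *
np.set_printoptions(precision=2,suppress=True)
D=np.load('w15.npz'); im=D['im']; m=dict(intrinsics=D['K'],cam_to_world=D['T'])
g=cv2.cvtColor(im,cv2.COLOR_RGB2GRAY).astype(float); H=[]
save(im,'w15h.png',(240,275,65,265),4) 
for u,v in [(257,82),(257,245)]:
    w=g[v-14:v+15,u-14:u+15]; bg=np.median(w); mk=(w<bg-35).astype(np.uint8); ys,xs=np.mgrid[v-14:v+15,u-14:u+15]
    n,l,s_,c=cv2.connectedComponentsWithStats(mk); i=1+np.argmax(s_[1:,4]); sel=l==i
    cx,cy=xs[sel].mean(),ys[sel].mean(); print((cx,cy),sel.sum(),xs[sel].min(),xs[sel].max(),ys[sel].min(),ys[sel].max())
    H.append(px2w('wrist',(cx,cy),12,m)[:2])
a,b=H; print(a,b,'mid',(a+b)/2,np.linalg.norm(a-b),np.degrees(np.arctan2(*(a-b)[::-1])))
plan([(8,[444,-298,101.5,-21.6]),(2,[444,-298,101.5,-21.6])])
E
```

```text
(np.float64(256.47712418300654), np.float64(81.42483660130719)) 153 250 263 75 88
(np.float64(257.05732484076435), np.float64(245.35668789808918)) 157 252 262 238 252
[ 359.91 -265.13] [ 526.73 -330.31] mid [ 443.32 -297.72] 179.09763163012562 158.658803170407
max step mm 18.6
[[0.0001, 0.0186, 0.0001, 0.0, -0.0001, 0.0], [0.0001, 0.0371, 0.0003, 0.0, -0.0001, 0.0], [0.0002, 0.0557, 0.0004, 0.0, -0.0002, 0.0], [0.0003, 0.0742, 0.0006, 0.0, -0.0002, 0.0], [0.0004, 0.0928, 0.0007, 0.0, -0.0003, 0.0], [0.0004, 0.1114, 0.0009, 0.0, -0.0004, 0.0], [0.0005, 0.1299, 0.001, 0.0, -0.0004, 0.0], [0.0006, 0.1485, 0.0012, 0.0, -0.0005, 0.0], [0.0006, 0.1485, 0.0012, 0.0, -0.0005, 0.0], [0.0006, 0.1485, 0.0012, 0.0, -0.0005, 0.0]]
```

View pics/w15h.png

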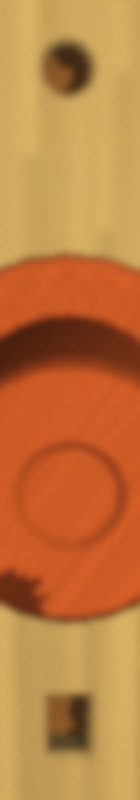

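Emit:
arm_command(increments=[[0, 0.02, 0, 0, 0, 0], [0, 0.04, 0, 0, 0, 0], [0, 0.06, 0.001, 0, 0, 0], [0, 0.08, 0.001, 0, 0, 0], [0, 0.1, 0.001, 0, 0, 0], [0, 0.12, 0.001, 0, 0, 0], [0, 0.135, 0.001, 0, 0, 0], [0, 0.145, 0.001, 0, 0, 0], [0, 0.1485, 0.001, 0, 0, 0], [0, 0.1485, 0.001, 0, 0, 0]])

```text
time: 21.75
tool_pos: [443.6, -298.1, 101.7]
tcp_rot: [-90.0, -0.0, -21.6]
ft_force: [-0.7, 0.4, -0.3]
finger_gap: 85.4
```

```bash
python3 - <<'E'
from h import *
done([0,0.1485,0.001,0,0,0]); st()
im=r.snapshot('wrist'); save(im,'w16.png')
E
```

```text
cmd [ 443.41 -297.97  101.49  -21.63]
t 21.75 pos [ 443.6 -298.1  101.7] rot [-9.001e+01 -2.000e-02 -2.163e+01] F [-0.7  0.4 -0.3] M [ 0.02 -0.03 -0.01] gap 85.4
```

View pics/w16.png

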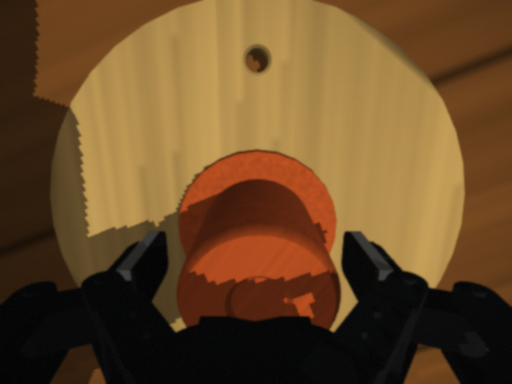

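The chuck sits between the fingers (about (258,250)), with the round hole at (257,59). Next I grip and lift.

Emit:
arm_command(increments=[[0, 0, 0, 0, 0, 0], [0, 0, 0, 0, 0, 0], [0, 0, 0, 0, 0, 0], [0, 0, 0, 0, 0, 0], [0, 0, 0, 0, 0, 0], [0, 0, 0, 0, 0, 0], [0, -0.01, 0, 0, 0, 0], [0, -0.03, 0, 0, 0, 0], [0, -0.06, 0, 0, 0, 0], [0, -0.1, 0, 0, 0, 0]], jaw=1, force=100)

```text
time: 23.05
tool_pos: [442.2, -297.1, 200.9]
tcp_rot: [-89.9, 0.2, -21.6]
ft_force: [0.4, 0.1, -4.9]
finger_gap: 58.1
```

```bash
python3 - <<'E'
from h import *
done([0,-0.1,0,0,0,0]); st()
m=r.camera_model('wrist');s=r.sense()
im=r.snapshot('wrist'); save(im,'w17.png'); np.savez('w17.npz',im=im,K=m['intrinsics'],T=m['cam_to_world'],tcp=s['tool_pos'],rot=s['tcp_rot'])
im=r.snapshot('scene'); save(im,'s17.png',(170,420,80,270),3)
E
```

```text
cmd [ 443.41 -297.97  201.49  -21.63]
t 23.05 pos [ 442.2 -297.1  200.9] rot [-89.94   0.22 -21.63] F [ 0.4  0.1 -4.9] M [-0.08 -0.05  0.02] gap 58.1
```

View pics/w17.png

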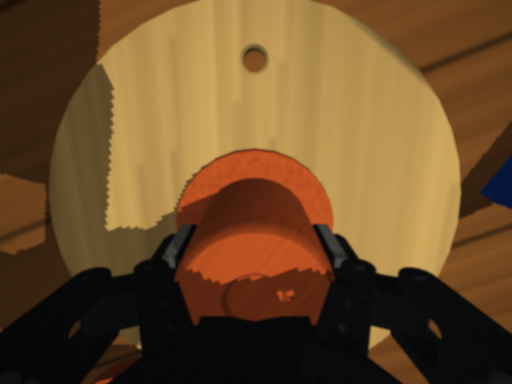

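View pics/s17.png

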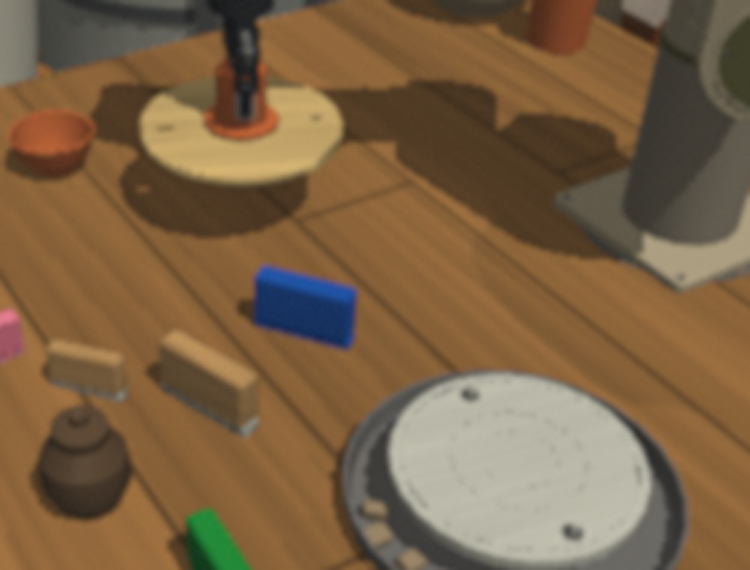

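```bash
python3 - <<'E'
from h import *
from scipy.spatial.transform import Rotation as Ro
np.set_printoptions(precision=2,suppress=True)
D=np.load('w17.npz'); im=D['im']; m=dict(intrinsics=D['K'],cam_to_world=D['T'])
g=cv2.cvtColor(im,cv2.COLOR_RGB2GRAY).astype(float); u,v=255,59
w=g[v-18:v+19,u-18:u+19]; bg=np.median(w); mk=(w<bg-25).astype(np.uint8); ys,xs=np.mgrid[v-18:v+19,u-18:u+19]
n,l,s_,c=cv2.connectedComponentsWithStats(mk); i=1+np.argmax(s_[1:,4]); sel=l==i
cx,cy=xs[sel].mean(),ys[sel].mean(); print(cx,cy,sel.sum(),xs[sel].min(),xs[sel].max(),ys[sel].min(),ys[sel].max())
R=Ro.from_euler('xyz',D['rot'],degrees=True).as_matrix()
def tool(uv,depth): # plane at tool y = depth
    T=D['T']; o=R.T@(T[:3,3]-D['tcp']); d=R.T@T[:3,:3]@np.linalg.solve(D['K'],[*uv,1]); return o+d*(depth-o[1])/d[1]
print('cam in tool',R.T@(D['T'][:3,3]-D['tcp']))
print('hole tool',tool((cx,cy),101.7-12))
print('chuck? disc hull:')
for (a,b) in [(50,185),(460,185)]: print(tool((a,b),89.7))
# pins in tool coords using w13
E=np.load('w13.npz'); R2=Ro.from_euler('xyz',E['rot'],degrees=True).as_matrix(); print('cam13',R2.T@(E['T'][:3,3]-E['tcp']))
plan([(10,[452,-70,215,-55])])
E
```

```text
254.1981308411215 57.85794392523364 535 242 266 45 71
cam in tool [-67.45 -69.12  -1.34]
hole tool [-90.15  89.7   -1.54]
chuck? disc hull:
[ -23.84   89.7  -116.74]
[-23.77  89.7  114.36]
cam13 [-66.31 -69.12  -0.1 ]
max step mm 22.9
[[-0.0076, -0.0014, 0.0215, 0.0, 0.0582, 0.0], [-0.0152, -0.0027, 0.043, 0.0, 0.1165, 0.0], [-0.0228, -0.0041, 0.0645, 0.0, 0.1747, 0.0], [-0.0304, -0.0054, 0.086, 0.0, 0.233, 0.0], [-0.038, -0.0068, 0.1075, 0.0, 0.2912, 0.0], [-0.0456, -0.0081, 0.129, 0.0, 0.3495, 0.0], [-0.0532, -0.0095, 0.1506, 0.0, 0.4077, 0.0], [-0.0608, -0.0108, 0.1721, 0.0, 0.466, 0.0], [-0.0684, -0.0122, 0.1936, 0.0, 0.5242, 0.0], [-0.076, -0.0135, 0.2151, 0.0, 0.5824, 0.0]]
```

```bash
python3 - <<'E'
from h import *
plan([(10,[460,-21,225,-61])])
E
```

```text
max step mm 27.8
[[-0.0087, -0.0024, 0.0264, 0.0, 0.0687, 0.0], [-0.0173, -0.0047, 0.0527, 0.0, 0.1374, 0.0], [-0.026, -0.0071, 0.0791, 0.0, 0.2061, 0.0], [-0.0347, -0.0094, 0.1054, 0.0, 0.2749, 0.0], [-0.0433, -0.0118, 0.1318, 0.0, 0.3436, 0.0], [-0.052, -0.0141, 0.1581, 0.0, 0.4123, 0.0], [-0.0607, -0.0165, 0.1845, 0.0, 0.481, 0.0], [-0.0693, -0.0188, 0.2109, 0.0, 0.5497, 0.0], [-0.078, -0.0212, 0.2372, 0.0, 0.6184, 0.0], [-0.0867, -0.0235, 0.2636, 0.0, 0.6872, 0.0]]
```

Emit:
arm_command(increments=[[-0.004, -0.003, 0.012, 0, 0.03, 0], [-0.012, -0.006, 0.036, 0, 0.095, 0], [-0.021, -0.01, 0.063, 0, 0.165, 0], [-0.03, -0.014, 0.091, 0, 0.235, 0], [-0.039, -0.017, 0.12, 0, 0.31, 0], [-0.048, -0.02, 0.148, 0, 0.385, 0], [-0.058, -0.022, 0.177, 0, 0.46, 0], [-0.067, -0.0235, 0.206, 0, 0.535, 0], [-0.077, -0.0235, 0.235, 0, 0.61, 0], [-0.0865, -0.0235, 0.2635, 0, 0.685, 0]])

```text
time: 24.4
tool_pos: [459.2, -20.1, 223.2]
tcp_rot: [-90.1, 0.1, -61.0]
ft_force: [0.2, -0.0, -3.9]
finger_gap: 58.0
```

```bash
python3 - <<'E'
from h import *
done([-0.0865,-0.0235,0.2635,0,0.685,0]); st()
plan([(8,[477.4,256.1,190,-100.25]),(2,[477.4,256.1,190,-100.25])])
E
```

```text
cmd [460.12 -21.14 224.99 -60.88]
t 24.4 pos [459.2 -20.1 223.2] rot [-9.011e+01  8.000e-02 -6.102e+01] F [ 0.2 -0.  -3.9] M [-0.   -0.02 -0.02] gap 58.0
max step mm 35.0
[[-0.0292, 0.0044, 0.0188, 0.0, 0.0859, 0.0], [-0.0584, 0.0087, 0.0375, 0.0, 0.1718, 0.0], [-0.0877, 0.0131, 0.0563, 0.0, 0.2577, 0.0], [-0.1169, 0.0175, 0.075, 0.0, 0.3436, 0.0], [-0.1461, 0.0219, 0.0938, 0.0, 0.4295, 0.0], [-0.1753, 0.0262, 0.1125, 0.0, 0.5154, 0.0], [-0.2046, 0.0306, 0.1313, 0.0, 0.6013, 0.0], [-0.2338, 0.035, 0.15, 0.0, 0.6872, 0.0], [-0.2338, 0.035, 0.15, 0.0, 0.6872, 0.0], [-0.2338, 0.035, 0.15, 0.0, 0.6872, 0.0]]
```

Emit:
arm_command(increments=[[-0.0292, 0.004, 0.0188, 0, 0.086, 0], [-0.0584, 0.008, 0.0375, 0, 0.172, 0], [-0.0877, 0.012, 0.0563, 0, 0.258, 0], [-0.1169, 0.017, 0.075, 0, 0.344, 0], [-0.1461, 0.022, 0.0938, 0, 0.43, 0], [-0.1753, 0.026, 0.1125, 0, 0.516, 0], [-0.21, 0.031, 0.135, 0, 0.618, 0], [-0.228, 0.034, 0.146, 0, 0.67, 0], [-0.2338, 0.035, 0.15, 0, 0.6872, 0], [-0.2338, 0.035, 0.15, 0, 0.6872, 0]])

```text
time: 25.65
tool_pos: [476.7, 255.8, 188.7]
tcp_rot: [-90.1, -0.1, -100.2]
ft_force: [0.2, -0.7, -6.2]
finger_gap: 57.8
```

```bash
python3 - <<'E'
from h import *
done([-0.2338,0.035,0.15,0,0.6872,0]); s=st(); print(np.round(s['joint_pos'],1))
m=r.camera_model('wrist');s=r.sense()
im=r.snapshot('wrist'); save(im,'w18.png'); np.savez('w18.npz',im=im,K=m['intrinsics'],T=m['cam_to_world'],tcp=s['tool_pos'],rot=s['tcp_rot'])
im=r.snapshot('scene'); save(im,'s18.png',(220,440,100,310),3)
im=r.snapshot('top'); save(im,'t18.png',(110,270,150,300),4)
E
```

```text
cmd [ 477.37  256.11  189.99 -100.25]
t 25.65 pos [476.7 255.8 188.7] rot [-9.0090e+01 -8.0000e-02 -1.0018e+02] F [ 0.2 -0.7 -6.2] M [-0.04 -0.01  0.04] gap 57.8
[ 22.8   3.4 101.9  -0.   74.8  33. ]
```

View pics/w18.png

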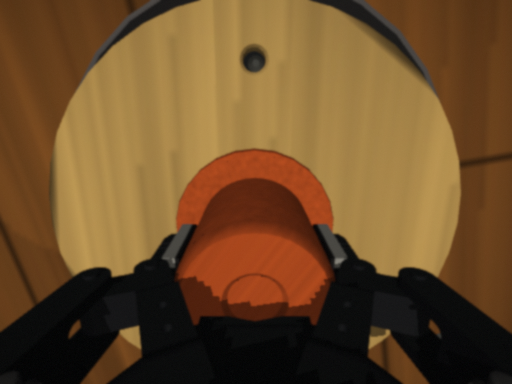

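View pics/s18.png

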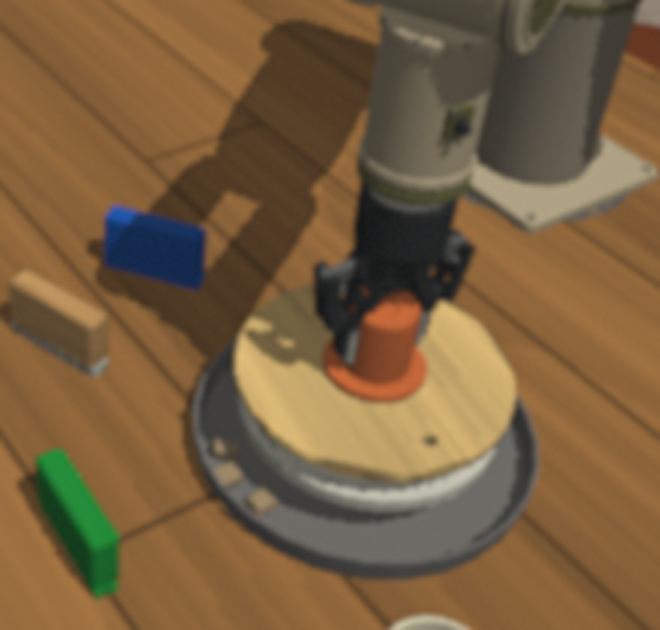

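View pics/t18.png

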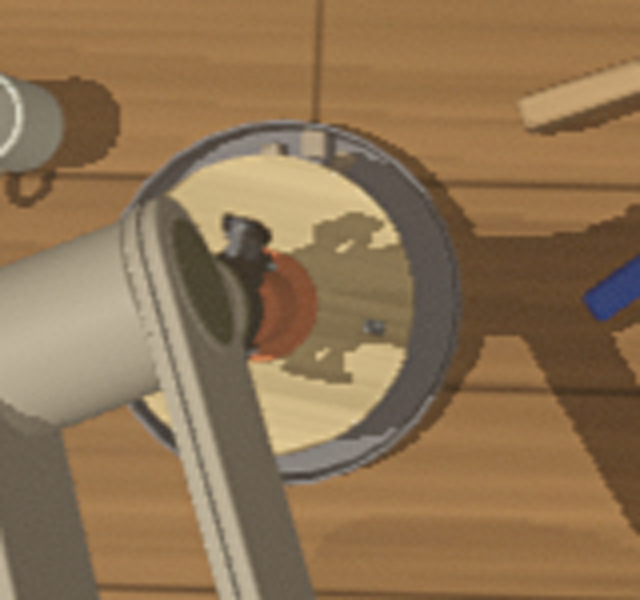

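The pin can be seen through the round hole in the wrist view at (254,60). I'll zoom in there.

```bash
python3 - <<'E'
from h import *
from scipy.spatial.transform import Rotation as Ro
D=np.load('w18.npz'); im=D['im']; save(im,'w18h.png',(229,279,35,85),10)
m=dict(intrinsics=D['K'],cam_to_world=D['T'])
# predict where pins (world est) & hole project
for p in ([492.9,344.7,70],[477.4+90*np.cos(np.radians(80)),256.2+90*np.sin(np.radians(80)),70]): print(w2px('wrist',p,m))
R=Ro.from_euler('xyz',D['rot'],degrees=True).as_matrix()
for d in (89.7,101.7): print('hole',w2px('wrist',D['tcp']+R@np.array([-90,d,-.4]),m))
T=D['T']; print('cam in tool',R.T@(T[:3,3]-D['tcp']))
E
```

```text
[255.37454178  62.0925825 ]
[255.54703947  61.81582148]
hole [253.97659625  55.25483519]
hole [254.02459702  58.83438771]
cam in tool [-66.30173871 -69.13906744  -0.07586372]
```

View pics/w18h.png

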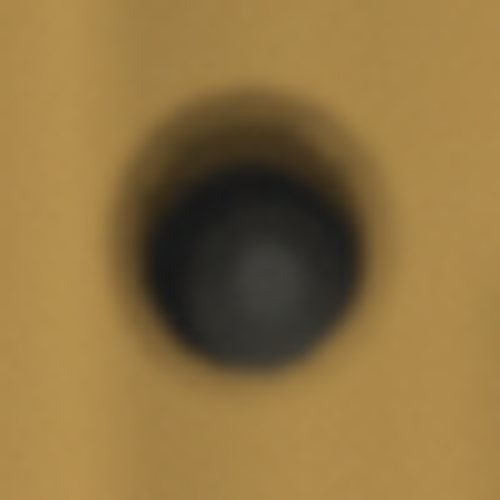

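Emit:
arm_command(increments=[[-0.001, 0.003, 0, 0, 0, 0], [-0.001, 0.006, 0, 0, 0, 0], [-0.001, 0.009, 0, 0, 0, 0], [-0.001, 0.012, 0, 0, 0, 0], [-0.001, 0.014, 0, 0, 0, 0], [-0.001, 0.014, 0, 0, 0, 0], [-0.001, 0.014, 0, 0, 0, 0], [-0.001, 0.014, 0, 0, 0, 0], [-0.001, 0.014, 0, 0, 0, 0], [-0.001, 0.014, 0, 0, 0, 0]])

```text
time: 27.05
tool_pos: [477.6, 257.1, 176.1]
tcp_rot: [-90.0, 0.0, -100.3]
ft_force: [0.7, 0.5, -4.7]
finger_gap: 58.2
```

```bash
python3 - <<'E'
from h import *
from scipy.spatial.transform import Rotation as Ro
done([-0.001,0.014,0,0,0,0]); st()
m=r.camera_model('wrist');s=r.sense()
im=r.snapshot('wrist'); np.savez('w19.npz',im=im,K=m['intrinsics'],T=m['cam_to_world'],tcp=s['tool_pos'],rot=s['tcp_rot'])
g=np.clip(im.astype(float)*2.5,0,255).astype(np.uint8)
save(g,'w19h.png',(229,279,35,85),10)
R=Ro.from_euler('xyz',s['tcp_rot'],degrees=True).as_matrix(); T=m['cam_to_world']; print('cam in tool',R.T@(T[:3,3]-s['tool_pos']))
im=r.snapshot('scene'); save(im,'s19.png',(260,420,150,310),4)
E
```

```text
cmd [ 477.55  257.09  175.99 -100.25]
t 27.05 pos [477.6 257.1 176.1] rot [ -90.      0.   -100.25] F [ 0.7  0.5 -4.7] M [ 0.   -0.01  0.04] gap 58.2
cam in tool [-66.30113145 -69.11925767  -0.08963684]
```

View pics/w19h.png

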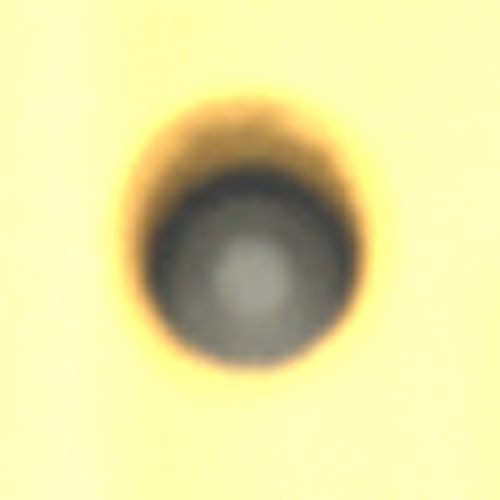

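View pics/s19.png

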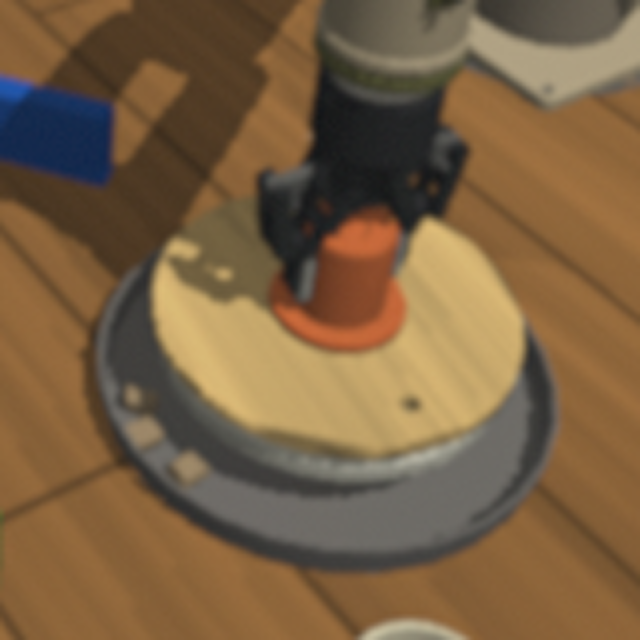

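```bash
python3 - <<'E'
from h import *
from scipy.spatial.transform import Rotation as Ro
np.set_printoptions(precision=2,suppress=True)
D=np.load('w19.npz'); R=Ro.from_euler('xyz',D['rot'],degrees=True).as_matrix()
def tool(uv,depth):
    T=D['T']; o=R.T@(T[:3,3]-D['tcp']); d=R.T@T[:3,:3]@np.linalg.solve(D['K'],[*uv,1]); return o+d*(depth-o[1])/d[1]
print('bottom',tool((229+25.15,35+26.5),101.7)); print('top?',tool((229+24.8,35+23.2),89.7)); print('tip',tool((229+25.1,35+27.7),176.1-70))
E
```

```text
bottom [-88.65 101.7   -0.35]
top? [-88.62  89.7   -0.51]
tip [-88.6  106.1   -0.39]
```

The hole and the pin tip line up within 0.1 mm ((254.1,61.5) against (254.1,62.7), at different depths). Lowering gently.

Emit:
arm_command(increments=[[0, 0.001, 0, 0, 0, 0], [0, 0.002, 0, 0, 0, 0], [0, 0.003, 0, 0, 0, 0], [0, 0.004, 0, 0, 0, 0], [0, 0.005, 0, 0, 0, 0], [0, 0.006, 0, 0, 0, 0], [0, 0.007, 0, 0, 0, 0], [0, 0.008, 0, 0, 0, 0], [0, 0.0085, 0, 0, 0, 0], [0, 0.0085, 0, 0, 0, 0]])

```text
time: 28.4
tool_pos: [477.5, 257.1, 167.4]
tcp_rot: [-90.0, -0.0, -100.3]
ft_force: [0.5, -0.9, -5.4]
finger_gap: 58.4
```

```bash
python3 - <<'E'
from h import *
done([0,0.0085,0,0,0,0]); st()
E
```

```text
cmd [ 477.55  257.09  167.49 -100.25]
t 28.4 pos [477.5 257.1 167.4] rot [ -90.01   -0.   -100.25] F [ 0.5 -0.9 -5.4] M [-0.02 -0.09  0.  ] gap 58.4
```

Emit:
arm_command(increments=[[0, 0.001, 0, 0, 0, 0], [0, 0.002, 0, 0, 0, 0], [0, 0.003, 0, 0, 0, 0], [0, 0.004, 0, 0, 0, 0], [0, 0.005, 0, 0, 0, 0], [0, 0.0055, 0, 0, 0, 0], [0, 0.006, 0, 0, 0, 0], [0, 0.006, 0, 0, 0, 0], [0, 0.006, 0, 0, 0, 0], [0, 0.006, 0, 0, 0, 0]])

```text
time: 29.65
tool_pos: [477.5, 257.1, 162.8]
tcp_rot: [-90.0, -0.0, -100.2]
ft_force: [-7.6, -3.2, 6.9]
finger_gap: 58.3
```

```bash
python3 - <<'E'
from h import *
done([0,0.006,0,0,0,0]); st()
im=r.snapshot('wrist'); save(im,'w20.png')
im=r.snapshot('scene'); save(im,'s20.png',(260,420,150,310),4)
E
```

```text
cmd [ 477.55  257.09  161.49 -100.25]
t 29.65 pos [477.5 257.1 162.8] rot [ -90.     -0.   -100.24] F [-7.6 -3.2  6.9] M [-0.52  0.95 -0.05] gap 58.3
```

View pics/w20.png

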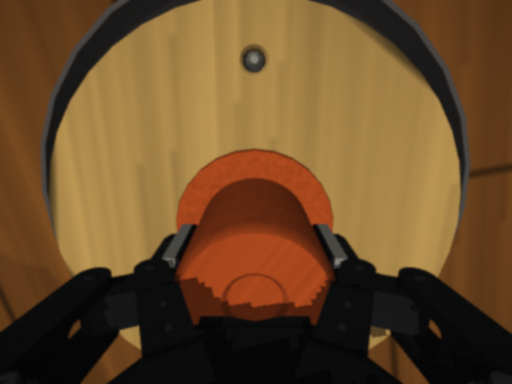

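View pics/s20.png

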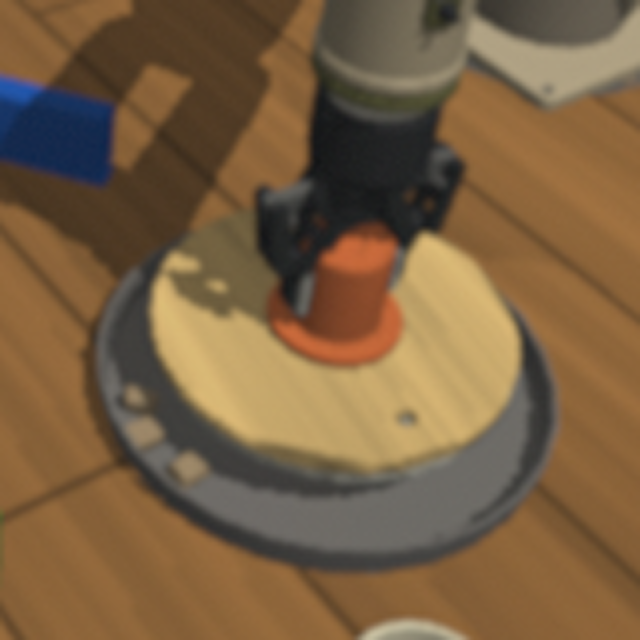

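Emit:
arm_command(increments=[[0, 0, -0.0003, 0, 0, 0], [0, 0, -0.0006, 0, 0, 0], [0, 0, -0.0009, 0, 0, 0], [0, 0, -0.001, 0, 0, 0], [0, 0, -0.001, 0, 0, 0], [0, 0, -0.001, 0, 0, 0], [0, 0, -0.001, 0, 0, 0], [0, 0, -0.001, 0, 0, 0], [0, 0, -0.001, 0, 0, 0], [0, 0, -0.001, 0, 0, 0]])

```text
time: 31.0
tool_pos: [477.4, 257.1, 162.8]
tcp_rot: [-89.9, 0.0, -100.3]
ft_force: [-1.5, -3.7, 5.4]
finger_gap: 58.2
```

```bash
python3 - <<'E'
from h import *
done([0,0,-0.001,0,0,0]); st()
im=r.snapshot('wrist'); g=np.clip(im.astype(float)*2.2,0,255).astype(np.uint8); save(g,'w21.png',(229,279,35,85),10)
E
```

```text
cmd [ 476.56  257.27  161.49 -100.25]
t 31.0 pos [477.4 257.1 162.8] rot [-8.9890e+01  3.0000e-02 -1.0026e+02] F [-1.5 -3.7  5.4] M [-0.54  0.83  0.09] gap 58.2
```

View pics/w21.png

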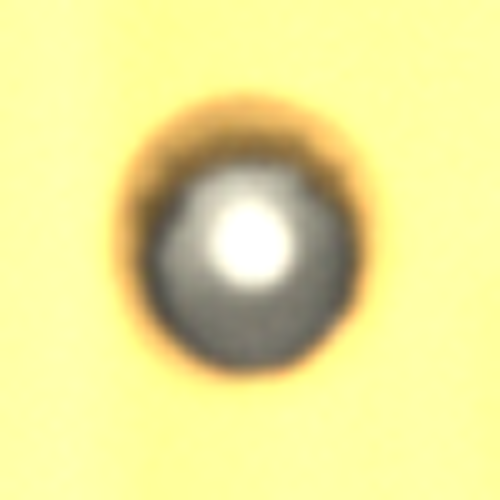

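Emit:
arm_command(increments=[[0, 0.0005, 0, 0, 0, 0], [0, 0.001, 0, 0, 0, 0], [0, 0.0015, 0, 0, 0, 0], [0, 0.002, 0, 0, 0, 0], [0, 0.002, 0, 0, 0, 0], [0, 0.002, 0, 0, 0, 0], [0, 0.002, 0, 0, 0, 0], [0, 0.002, 0, 0, 0, 0], [0, 0.002, 0, 0, 0, 0], [0, 0.002, 0, 0, 0, 0]])

```text
time: 32.3
tool_pos: [477.4, 257.2, 162.7]
tcp_rot: [-89.9, 0.0, -100.3]
ft_force: [-9.2, -8.9, 22.0]
finger_gap: 58.1
```

```bash
python3 - <<'E'
from h import *
done([0,0.002,0,0,0,0]); st()
im=r.snapshot('scene'); save(im,'s22.png',(270,410,190,290),5.5)
D=r.camera_model('scene')
E
```

```text
cmd [ 476.56  257.27  159.49 -100.25]
t 32.3 pos [477.4 257.2 162.7] rot [-8.9890e+01  2.0000e-02 -1.0025e+02] F [-9.2 -8.9 22. ] M [-1.18  2.28 -0.02] gap 58.1
```

View pics/s22.png

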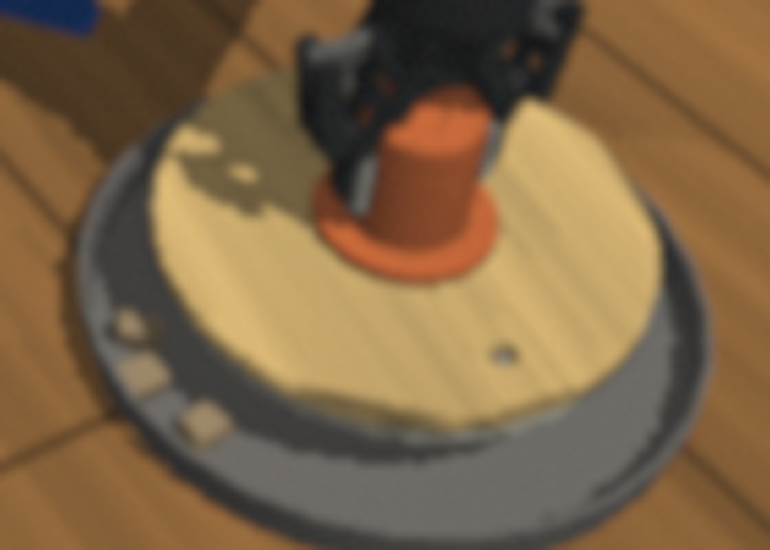

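Emit:
arm_command(increments=[[0.0004, 0, -0.0003, 0, 0, 0], [0.0008, 0, -0.0006, 0, 0, 0], [0.0012, 0, -0.0009, 0, 0, 0], [0.0015, 0, -0.0011, 0, 0, 0], [0.0015, 0, -0.0011, 0, 0, 0], [0.0015, 0, -0.0011, 0, 0, 0], [0.0015, 0, -0.0011, 0, 0, 0], [0.0015, 0, -0.0011, 0, 0, 0], [0.0015, 0, -0.0011, 0, 0, 0], [0.0015, 0, -0.0011, 0, 0, 0]])

```text
time: 33.6
tool_pos: [477.3, 257.0, 162.8]
tcp_rot: [-89.7, 0.2, -100.3]
ft_force: [1.1, -0.7, 14.5]
finger_gap: 58.3
```

```bash
python3 - <<'E'
from h import *
done([0.0015,0,-0.0011,0,0,0]); s=st(); print(np.round(s['joint_pos'],2))
E
```

```text
cmd [ 475.21  255.99  159.49 -100.25]
t 33.6 pos [477.3 257.  162.8] rot [ -89.75    0.21 -100.26] F [ 1.1 -0.7 14.5] M [-0.03  1.71  0.16] gap 58.3
[2.2860e+01 4.8600e+00 1.0328e+02 4.0000e-02 7.1530e+01 3.3110e+01]
```

Emit:
arm_command(increments=[[0, 0, 0.0002, -0.002, 0, 0], [0, 0, 0.0004, -0.004, 0, 0], [0, 0, 0.0006, -0.006, 0, 0], [0, 0, 0.0008, -0.008, 0, 0], [0, 0, 0.001, -0.01, 0, 0], [0, 0, 0.001, -0.01, 0, 0], [0, 0, 0.001, -0.01, 0, 0], [0, 0, 0.001, -0.01, 0, 0], [0, 0, 0.001, -0.01, 0, 0], [0, 0, 0.001, -0.01, 0, 0]])

```text
time: 34.85
tool_pos: [477.9, 256.9, 162.9]
tcp_rot: [-90.3, 0.2, -100.2]
ft_force: [-9.8, -1.1, 16.6]
finger_gap: 58.1
```

```bash
python3 - <<'E'
from h import *
done([0,0,0.001,0,0,0]); s=st()
E
```

```text
cmd [ 476.2   255.81  159.49 -100.25]
t 34.85 pos [477.9 256.9 162.9] rot [ -90.3     0.18 -100.22] F [-9.8 -1.1 16.6] M [-0.67 -0.45 -0.18] gap 58.1
```

Emit:
arm_command(increments=[[0, 0, -0.0004, 0.001, 0, 0], [0, 0, -0.0008, 0.002, 0, 0], [0, 0, -0.0012, 0.003, 0, 0], [0, 0, -0.0015, 0.004, 0, 0], [0, 0, -0.0015, 0.005, 0, 0], [0, 0, -0.0015, 0.005, 0, 0], [0, 0, -0.0015, 0.005, 0, 0], [0, 0, -0.0015, 0.005, 0, 0], [0, 0, -0.0015, 0.005, 0, 0], [0, 0, -0.0015, 0.005, 0, 0]])

```text
time: 36.1
tool_pos: [477.4, 257.0, 162.8]
tcp_rot: [-89.9, 0.2, -100.3]
ft_force: [3.0, -0.9, 10.8]
finger_gap: 58.4
```

```bash
python3 - <<'E'
from h import *
done([0,0,-0.0015,0,0,0]); s=st()
m=r.camera_model('wrist')
im=r.snapshot('wrist'); save(im,'w25.png'); g=np.clip(im.astype(float)*2.2,0,255).astype(np.uint8); save(g,'w25h.png',(229,279,35,85),10)
im=r.snapshot('scene'); save(im,'s25.png',(160,430,110,310),2.9)
im=r.snapshot('top'); save(im,'t25.png',(70,290,100,300),3)
for n in('mug','bowl','jar','scraper'):
    for q in r.spot_point('top',n): print(n,round(q['conf'],2),np.round(q['position'],1),np.round(px2w('top',q['position'],0)[:2],0))
E
```

```text
cmd [ 474.72  256.08  159.49 -100.25]
t 36.1 pos [477.4 257.  162.8] rot [ -89.92    0.22 -100.25] F [ 3.  -0.9 10.8] M [-0.27  0.08  0.05] gap 58.4
mug 0.68 [114.7 180.8] [626. 498.]
mug 0.58 [169.3 227.8] [467. 299.]
bowl 0.9 [398.8 187.8] [ 623. -489.]
jar 0.58 [241.9 132.6] [806.  57.]
scraper 0.76 [254.  177.1] [650.  11.]
scraper 0.72 [307.9 129. ] [ 823. -174.]
scraper 0.67 [191.4 146.2] [754. 233.]
scraper 0.59 [277.4 146.6] [758. -69.]
scraper 0.57 [272.4 221.4] [498. -57.]
```

View pics/w25h.png

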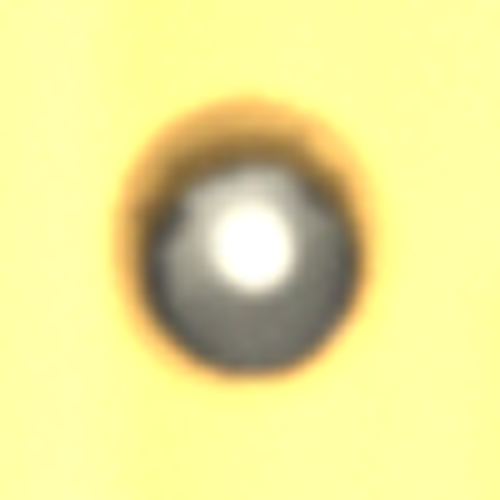

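View pics/s25.png

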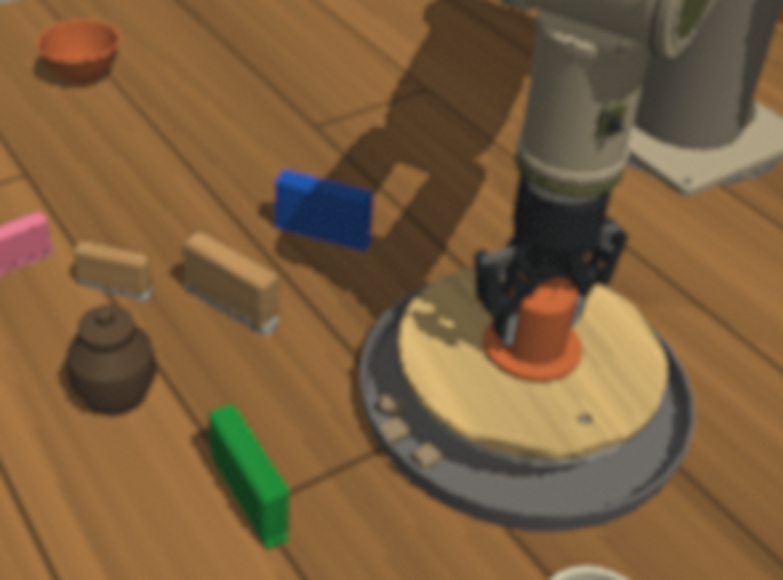

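View pics/t25.png

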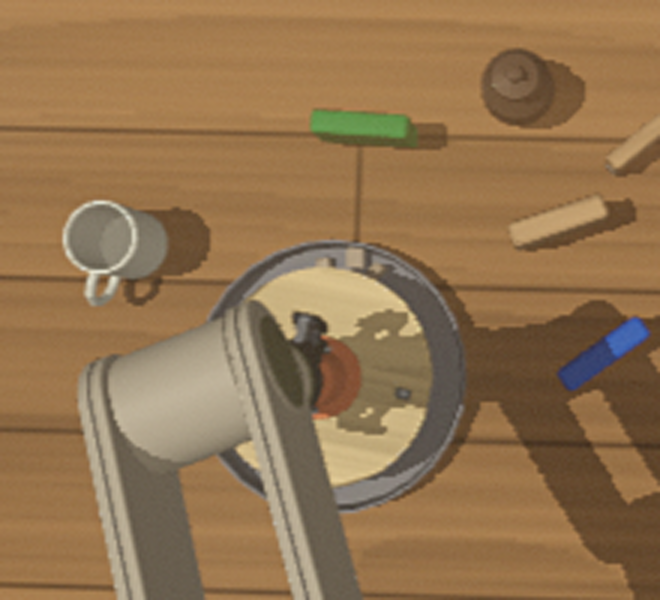

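Emit:
arm_command(increments=[[0, 0.0002, 0, 0, 0, 0], [0, 0.0004, 0, 0, 0, 0], [0, 0.0006, 0, 0, 0, 0], [0, 0.0007, 0, 0, 0, 0], [0, 0.0007, 0, 0, 0, 0], [0, 0.0007, 0, 0, 0, 0], [0, 0.0007, 0, 0, 0, 0], [0, 0.0007, 0, 0, 0, 0], [0, 0.0007, 0, 0, 0, 0], [0, 0.0007, 0, 0, 0, 0]])

```text
time: 37.7
tool_pos: [477.4, 257.0, 162.8]
tcp_rot: [-89.9, 0.2, -100.3]
ft_force: [-0.3, -2.8, 15.0]
finger_gap: 58.4
```

```bash
python3 - <<'E'
from h import *
st()
im=r.snapshot('top'); g=np.clip(im.astype(float)*1.8,0,255).astype(np.uint8); save(g,'t26.png',(190,220,215,245),14)
st()
E
```

```text
t 37.7 pos [477.4 257.  162.8] rot [ -89.92    0.21 -100.25] F [-0.3 -2.8 15. ] M [-0.53  0.58  0.07] gap 58.4
t 37.75 pos [477.4 257.  162.8] rot [ -89.92    0.21 -100.25] F [ 0.2 -2.6 16.6] M [-0.51  0.56  0.03] gap 58.1
```

View pics/t26.png

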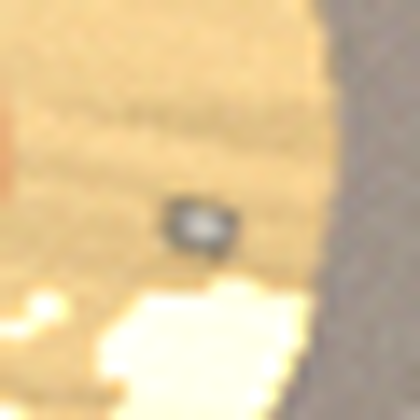

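The bright tip of the second pin sits in the slot (crop (202,225)), and the first pin is centred in the round hole. The force is steady and the bat is at rest, so I'm handing in.

```bash
python3 - <<'E'
from h import *
print(r.hand_in()); st()
E
```

```text
the job is handed in; nothing more can be done
None
the job is handed in; nothing more can be done
```

I handed the job in at about 37.8 s of the 61 s allowed. My checks say every step was met, but `hand_in` gave no verdict.

**What I did**
- **Scraper:** I gripped the larger wooden block and pushed all three crumbs off the head in one pass between the pins. I then stood the block back on the bench at about (655, 5) mm, roughly 310 mm from the wheel's axis.
- **Bat:** I took it by the chuck, turned it to the pin line, lined up the round hole by looking through it with the wrist camera, and lowered it over both pins. The grip was never opened.

**What the last checks showed**
- **Crumbs and other things:** The crumbs are in the gutter. The mug, bowl and jar are where they were, within the networks' error of about 13 mm.
- **Fit:** Pin tips are visible in both the round hole and the slot. Lowering stopped firmly, and tilting the tool slightly either way moved the contact out to the head's rim on that side. Both mean the bat rests on the head and not on the pins.
- **Push:** The wrist read 15 to 17 N upward, about 20 N on the wheel once the bat's weight is added. Sideways force was under 3 N and the arm was at rest.

**What disagreed**
- **Height:** The tool stopped 1.1 mm higher than the grip height predicted. I put this down to calibration or slight settling in the grip; it is inside the 2.5 mm limit, and pressing harder did not lower it.
- **Wrist camera:** It read the pin spacing as 176.5 mm against the true 180 mm, so I relied on the look through the hole for the final alignment.

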